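Rack the wide scraper

ROBOT

A 6-joint arm with a two-finger parallel gripper is mounted at the origin on the work surface. World frame = base frame: x ahead of the robot, y to its left, z up, the work surface at z = 0. Lengths are in m, angles in rad, forces in N, time in s.
With the tool pointing down it reaches from about 0.375 to 0.9 m from the base axis. Payload 3.1 kg.
Tool frame: the origin (TCP) lies midway between the tips of the shut fingers; the grasp point (between the pads) lies 19 mm behind it; z points along the fingers, y is the direction in which the jaws open and shut (so a half turn about z gives the same grasp; the last joint's range is limited). The gripper opens to 85 mm and grips with 20 to 120 N. Pads are 22 mm wide; open, the fingers measure 114 mm over their backs; the gripper's body (76 mm by 85 mm) begins 54 mm behind the grasp point. The pads swing forward as they close: fully open they stand 13 mm farther back than shut.
Start: joints at [1.111, 0.527, 1.433, -0, 1.181, -0.178], TCP at [0.174, 0.6, 0.231] pointing down, gripper open.
Joint ranges: [-3.08, 3.08], [-0.75, 2.2], [0.22, 2.44], [-1.43, 4.57], [0, 2.65], [-2.85, 2.85]. Speed limits (rad/s): [2.79, 2.79, 3.14, 3.14, 3.14, 3.14].

INTERFACE

Orientations are given as a unit quaternion [x, y, z, w].
In Python, from station import manip gives the robot as it stands.
- The arm moves only by the tool servo_tool, never from a script. Its argument "increments" is a list of rows, each an object with "hand": the closure, from 0 (fully open) to 1 (shut); "travel": the shift along the tool's x, y, z in mm, a list of three; "yaw": the turn about the tool's z in degrees. A call has 1 to 20 rows; each row shifts and turns the commanded pose from where the row before left it, along the tool's axes as they then stand; what a row does not reach is not made up. A row lasts 1/10 s, in which the tool goes at most 50 mm and 8.59 degrees, less where a joint would pass 70% of its speed; a pose out of reach is approached as far as the arm can. A call with a gripper value outside its range is refused whole. The fingers move at their own pace and stop on an object; "newtons" is the grip in N (left out, the last holds). Time passes only in rows, so rows that do not move let the fingers close. It gives the time, the measured TCP pose, the force and the opening at its end, in the units of the state.
- manip.sense(): the state, without advancing time (a new reading comes with each control period).
- manip.snapshot(name): name is "side" or "top"; returns a dict with "pixels" (400x640x3 uint8, blue, green, red), "fx", "fy", "cx", "cy" (pixels), "D" ([k1, k2, p1, p2, k3] as OpenCV has them; the pictures are not rectified), "R" (3x3) and "t" (3): a world point X has camera coordinates R X + t. Camera axes: x right, y down, z forward; pixel columns grow to the right and rows downward; lengths in m; the calibration is good to about 2 mm. A picture is of the moment at which its call begins. There is no depth.
- manip.sign_off(): hands the job in, once; it reports no verdict.
The state is a dict: "t": time; "q": joint angles; "qd": joint speeds; "tau": joint torques, N m; "tcp_pos": TCP position; "tool_rot": TCP orientation; "force": force on the tool from outside, world axes, zero at the start; "ft_torque": the same for the moment, N m; "finger_gap": opening from 0.0 (shut) to 1.0 (fully open).
Only numpy, scipy, OpenCV 4.12 (cv2) and the standard library are available. Lean on these libraries where they do the work, as an engineer would, in place of code of your own. Each camera call takes 0.05 s, during which the arm holds its last target.

TASK

Take the wide scraper that leans in the steel rinse dish and put it back, blade first, into the empty holder of the tool rack: feel for the slot, then push the blade down past the spring roller until its edge stands on the slot floor, and let go. Ease it in without ramming it, keep the dish upright, and leave the two tools already racked and the other things on the bench as they are.

Things in the scene. Friction and masses are not known exactly. Their poses are not given: they have to be found in the camera images.
- scraper_grip (a point): Middle of the wide scraper's black handle (100 long, 26 wide, 16 mm thick). +x runs along the tool from handle to blade, y across its width, z out of its upper face. 220 g, a quarter more or less; it balances 72 mm ahead of this point, so the blade may sag a little in the grip. It starts leaning nose down 25 degrees, blade in the dish; the dish wall passes under the handle 40 mm ahead of this point.
- scraper_tip (a point): Middle of the wide scraper's blade edge, 177 mm from scraper_grip along +x, half-way through the blade; axes as scraper_grip. The tool is straight and flat: after the handle a steel tang 17 mm long, 20 wide, 3 thick, then the bare steel blade 110 mm long, 50 wide, 3 mm thick.
- rail: Fixed frame of the tool rack, leaning 30 degrees towards the robot: a flat back plate 312 mm wide with three slotted holders in front of it. +z up and out along the slots (tools go in along -z), y along the row, +x into the plate. Origin: mid row, level with the slot floors, on the plate's front face. Holder stations at y = -100, 0, +100 mm; the slot floors are at z 0, the slot mouths at z 60.
- plate_top (a point): Middle of the back plate's top edge, on its front face: x 0, y 0, z 80 mm in the rail's frame, axes as the rail's. The plate shows 20 mm above the holders, so a blade can be laid on it and slid down. Each grey holder is 72 mm wide with a slot 56 mm wide (y), 60 deep, between 8 mm cheeks; the mouth is 6.5 mm thick (x -6.5 to 0) from z 60 to 42, below it 7.5 mm.
- rack: Base plate of the rack, 135 x 324 x 8 mm dark steel, screwed to the bench; origin under its middle, 34 mm below the rail's. The holders are clipped on a rail: each may stand up to 12 mm to either side (y) of its station and this is not reported: see or feel it. Rubbing holds it; 8 N or more sideways slides it, to a stop at 12 mm.
- slot_mid (a point): Middle station of the rack: x 0, y 0, z 28 mm in the rail's frame, the height of the rollers. In each slot a rubber roller (14 mm across, 46 long along y, turns freely) is sprung to 0.8 mm from the back plate and yields up to 6 mm to -x. Pushing the blade past it takes about 10 N, then about 5 N of rubbing; it keeps the tool in. A seated tool has its tip at z 0, x about -2 mm.
- narrow_scraper_grip (a point): Middle of the handle of a scraper with a 24 mm wide blade, same handle and length as the wide one, standing seated in one rack slot (this point 177 mm from the slot floor). Leave it there. Which slot it has varies.
- spatula_grip (a point): Middle of the handle of a round-ended spatula with a 30 mm wide blade, same handle and length, seated in another rack slot. Leave it there. The slot that holds neither tool is the empty one.
- dish: Rinse dish: open steel box 138 mm (x) by 170 mm (y), 55 mm high, walls and floor 3 mm, loose, 600 g; origin under its middle. The wide scraper leans over its -x wall with its blade edge on the floor near the +x wall.
- cell_a_mid (a point): Small steel test cell 60 mm across, 50 mm high, this point half-way up; stands in front of the rack. Not needed.
- cell_b_mid (a point): Test cell like cell_a, beside cell_a. Not needed.
- cell_c_mid (a point): Test cell like cell_a, beside the dish. Not needed.
- pan: Shallow aluminium pan, 96 mm across, 26 mm high, origin under its middle. Not needed.
- ratchet: Ratchet spanner lying on the bench, 180 mm long, 26 mm high, origin under its middle. Not needed.
- jar: Sample jar 56 mm across, 75 mm high, origin under its middle. Not needed.
- mouse: Black computer mouse, 100 x 58 x 30 mm, origin under its middle. Not needed.
Mind the look-alikes: they are no part of the job. What is shaped like the part that bears scraper_grip but brown or pink is not meant.

How it is judged:
By the outcome, as a careful person would: the job done as asked, in the order asked, and still so for the second after the job is handed in, with the robot touching nothing.
It also fails if it takes over 67 s, if anything falls off the work surface, if the arm or the gripper's body presses on something with over 40 N, if the wrist force passes 120 N, or if a joint passes its speed limit or range.

## Working session

There is one attempt and no reset: what is moved stays moved. The work goes in short steps, Python scripts to look and compute and a tool call to move; the robot and the scene stay as the last step left them, time stands still between calls to the robot, and variables do not carry over. Pictures are saved under pics/ and viewed, and the job is handed in when it is done.

Besides the shell and the picture viewer there is one more tool, called in YAML: its name, and indented under it one key for each argument. servo_tool: Moves the arm, as the interface text tells. Its arguments: {"type":"object","properties":{"increments":{"type":"array","items":{"type":"object","properties":{"hand":{"type":"number"},"travel":{"type":"array","items":{"type":"number"}},"yaw":{"type":"number"}}}},"newtons":{"type":"number"}},"required":["increments"]}

```bash
ls; mkdir -p pics; python3 - <<'E'
from station import manip
import cv2,pickle
print(manip.sense())
for n in("side","top"):
    s=manip.snapshot(n); cv2.imwrite(f"pics/{n}0.png",s["pixels"]); pickle.dump(s,open(f"{n}0.pkl","wb"))
    print(n,{k:v for k,v in s.items() if k!="pixels"})
E
```

```text
pics
{'t': 0.0, 'q': array([ 1.11051623e+00,  5.28460548e-01,  1.43392766e+00,  3.91456641e-06,
        1.18142501e+00, -1.78490220e-01]), 'qd': array([ 0.00111704,  0.00046381,  0.00141226,  0.00017799, -0.0011271 ,
        0.00029747]), 'tau': array([-7.73960928e-04, -4.42358637e+01, -1.78021860e+01, -1.52050629e-04,
        8.59063177e-03,  3.24021983e-06]), 'tcp_pos': array([0.17342931, 0.59968894, 0.23032903]), 'tool_rot': array([ 1.40429891e-01,  9.90090002e-01, -1.05356312e-03, -3.50327245e-04]), 'force': array([-0.01888842, -0.36963384, -0.07748048]), 'ft_torque': array([-0.00011858,  0.00343111, -0.02705693]), 'finger_gap': 0.9995255645254019}
side {'fx': 372.6510984121984, 'fy': 372.6510984121984, 'cx': 313.98584129700794, 'cy': 197.95242783389472, 'D': array([-0.03915947,  0.        ,  0.        ,  0.        ,  0.        ]), 'R': array([[ 0.99464393, -0.10328857, -0.00386414],
       [-0.05861395, -0.53285675, -0.84417302],
       [ 0.08513439,  0.83987806, -0.53605688]]), 't': array([-0.60851073,  0.10801873,  1.16875867])}
top {'fx': 451.59086399174873, 'fy': 451.59086399174873, 'cx': 329.1461785309313, 'cy': 204.21581539939152, 'D': array([0.01073186, 0.        , 0.        , 0.        , 0.        ]), 'R': array([[ 1.00097442e-02, -9.99949824e-01, -3.93318682e-04],
       [-9.81144957e-01, -9.74557775e-03, -1.93027450e-01],
       [ 1.93013931e-01,  2.31805804e-03, -9.81193278e-01]]), 't': array([-0.07557299,  0.60284613,  1.27278074])}
```

View pics/side0.png

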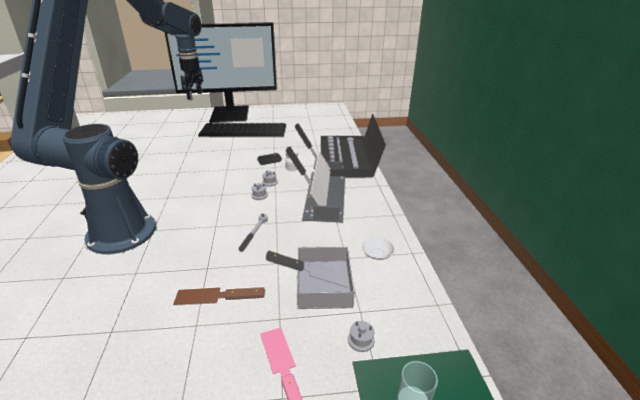

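View pics/top0.png

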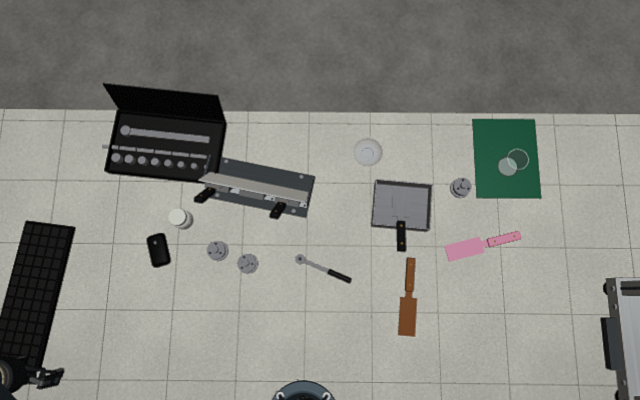

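```bash
python3 - <<'E'
import cv2
a=cv2.imread("pics/side0.png");b=cv2.imread("pics/top0.png")
def c(im,x0,y0,x1,y1,f,n): cv2.imwrite(f"pics/{n}.png",cv2.resize(im[y0:y1,x0:x1],None,fx=f,fy=f,interpolation=cv2.INTER_CUBIC))
c(a,280,115,380,225,5,"c_side_rack");c(a,255,235,365,315,7,"c_side_dish")
c(b,185,145,325,225,5.5,"c_top_rack");c(b,360,170,440,260,6,"c_top_dish")
E
```

```text
(no output)
```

View pics/c_side_rack.png

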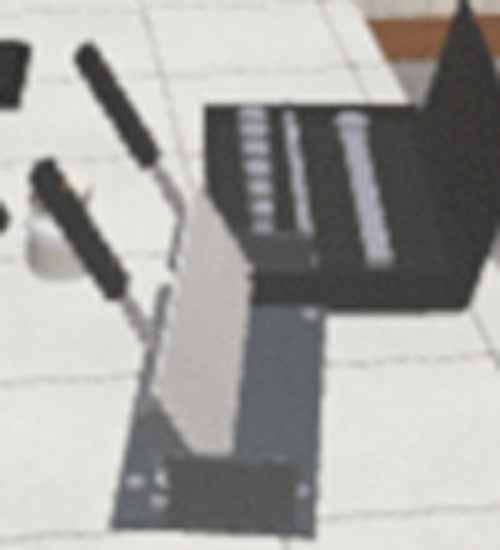

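View pics/c_side_dish.png

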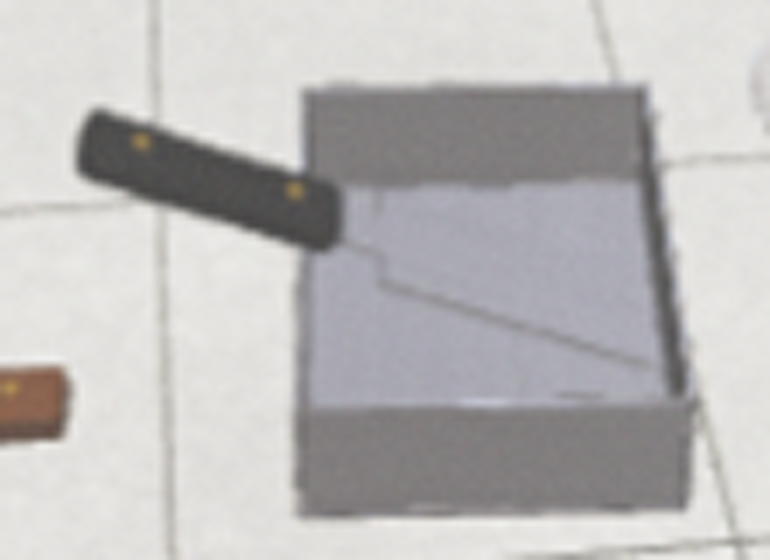

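View pics/c_top_rack.png

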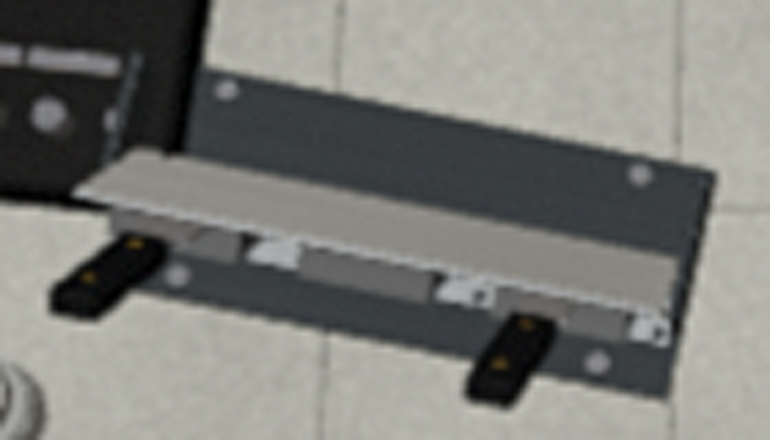

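View pics/c_top_dish.png

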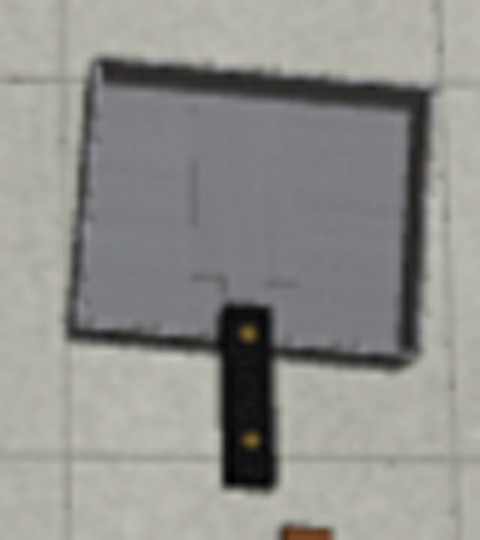

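```bash
cat > h.py <<'E'
import numpy as np,cv2,pickle
from scipy.optimize import least_squares
def load(n): return pickle.load(open(n+".pkl","rb"))
def proj(s,X):
    K=np.array([[s["fx"],0,s["cx"]],[0,s["fy"],s["cy"]],[0,0,1]])
    return cv2.projectPoints(np.asarray(X,float).reshape(-1,3),cv2.Rodrigues(s["R"])[0],s["t"],K,s["D"])[0].reshape(-1,2)
def tri(s,ps,t,pt):
    return least_squares(lambda X:np.r_[proj(s,X)[0]-ps,proj(t,X)[0]-pt],[0.6,0,0.05])
def railT(x,y,yaw):
    c,s=np.cos(yaw),np.sin(yaw); a=np.pi/6
    Rz=np.array([[c,-s,0],[s,c,0],[0,0,1]])
    B=np.array([[np.cos(a),0,-np.sin(a)],[0,1,0],[np.sin(a),0,np.cos(a)]])
    return Rz@B,np.array([x,y,.034])
def r2w(p,P): R,o=railT(*p); return np.asarray(P)@R.T+o
E
python3 - <<'E'
from h import *
S,T=load("side0"),load("top0")
pts=[]
for ps,pt in [((275.1,255.3),(401.8,243.3)),((297.3,262.1),(401.3,225.5))]:
    r=tri(S,ps,T,pt); pts.append(r.x); print("rivet",r.x.round(4),r.fun.round(2))
d=pts[1]-pts[0]; print("d",d, np.linalg.norm(d),"pitch",np.degrees(np.arctan2(-d[2],np.hypot(*d[:2]))),"yaw",np.degrees(np.arctan2(d[1],d[0])))
m=(pts[0]+pts[1])/2;u=d/np.linalg.norm(d); print("mid",m)
C=np.array([[0,.156,.08],[0,-.156,.08]])
def f(p): return np.r_[(proj(T,r2w(p,C))-[[198.6,180],[306.5,202.1]]).ravel(),(proj(S,r2w(p,C))-[[320,154],[310.4,193]]).ravel()]
r=least_squares(f,[.65,.2,-.2]);p=r.x;print("rail",p,np.degrees(p[2]),r.fun.round(1))
np.save("rail.npy",p)
for n,s,(x0,y0,x1,y1),k in(("top",T,(185,145,325,225),5.5),("side",S,(280,115,380,225),5)):
    im=cv2.resize(s["pixels"][y0:y1,x0:x1],None,fx=k,fy=k,interpolation=cv2.INTER_CUBIC)
    def ln(P,c):
        q=((proj(s,P)-[x0-.0,y0-.0]+.5)*k).astype(int); cv2.polylines(im,[q.reshape(-1,1,2)],False,c,1)
    ln(r2w(p,[[0,.156,0],[0,.156,.08],[0,-.156,.08],[0,-.156,0],[0,.156,0]]),(0,0,255))
    for y in(-.1,0,.1): ln(r2w(p,[[0,y-.028,.06],[-.0065,y-.028,.06],[-.0065,y+.028,.06],[0,y+.028,.06]]),(0,255,0)); ln(r2w(p,[[-.0065,y-.036,.06],[-.0065,y+.036,.06],[-.0065,y+.036,0],[-.0065,y-.036,0],[-.0065,y-.036,.06]]),(255,255,0)); ln(r2w(p,[[-.002,y,.0],[-.002,y,.227]]),(255,0,255))
    cv2.imwrite(f"pics/ov_{n}.png",im)
E
```

```text
rivet [ 0.4861 -0.2749  0.0985] [-0.08  0.02 -0.01 -0.09]
rivet [ 0.5404 -0.2784  0.0739] [-0.12  0.03 -0.01 -0.14]
d [ 0.05433098 -0.00358047 -0.02459884] 0.059747622147700734 pitch 24.31245179023266 yaw -3.770396225827859
mid [ 0.51326998 -0.27665821  0.08623957]
rail [ 0.67117095  0.14181666 -0.20224691] -11.587894186153857 [ 1.3 -0.4 -0.7 -0.1 -0.9 -2.9  0.   0.8]
```

View pics/ov_top.png

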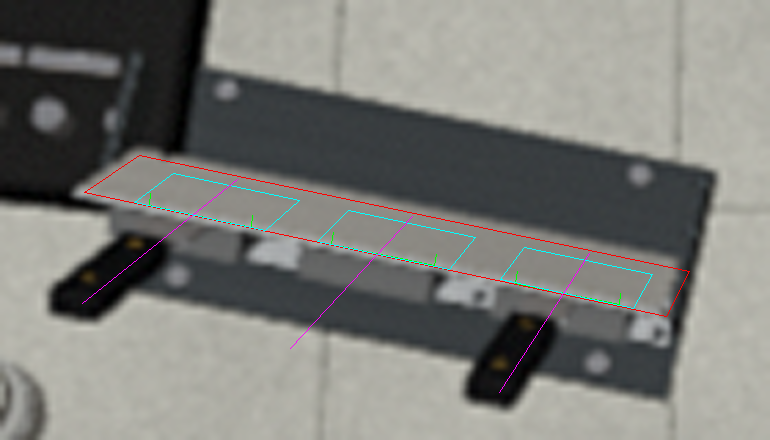

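View pics/ov_side.png

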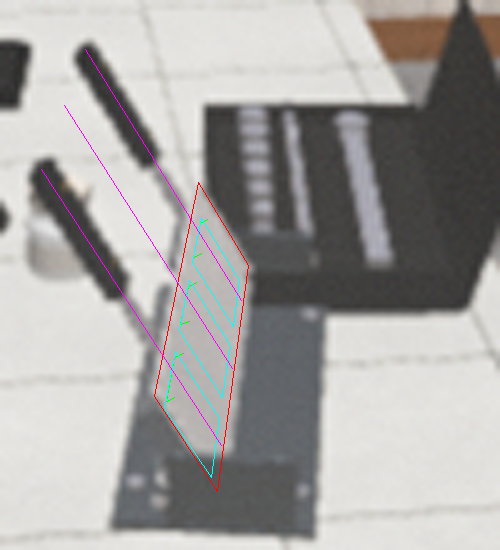

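```bash
python3 - <<'E'
from h import *
T=load("top0");p=np.load("rail.npy")
x0,y0,x1,y1=235,170,275,205;k=18
im=cv2.resize(T["pixels"][y0:y1,x0:x1],None,fx=k,fy=k,interpolation=cv2.INTER_CUBIC)
cv2.imwrite("pics/mid_raw.png",im)
for x in(-.0065,-.012,-.02):
  for z in (.06,.03,0):
    for y in(-.036,.036): print(x,y,z,((proj(T,r2w(p,[x,y,z]))[0]-[x0,y0]+.5)*k).round())
print("cam",-T["R"].T@T["t"])
S=load("side0");print(-S["R"].T@S["t"])
E
```

```text
-0.0065 -0.036 0.06 [571. 430.]
-0.0065 0.036 0.06 [138. 339.]
-0.0065 -0.036 0.03 [614. 378.]
-0.0065 0.036 0.03 [190. 288.]
-0.0065 -0.036 0 [655. 327.]
-0.0065 0.036 0 [240. 240.]
-0.012 -0.036 0.06 [566. 462.]
-0.012 0.036 0.06 [134. 371.]
-0.012 -0.036 0.03 [609. 409.]
-0.012 0.036 0.03 [186. 320.]
-0.012 -0.036 0 [651. 358.]
-0.012 0.036 0 [236. 270.]
-0.02 -0.036 0.06 [559. 508.]
-0.02 0.036 0.06 [128. 417.]
-0.02 -0.036 0.03 [603. 454.]
-0.02 0.036 0.03 [180. 365.]
-0.02 -0.036 0 [644. 402.]
-0.02 0.036 0 [231. 315.]
cam [ 0.34657149 -0.07264449  1.36518003]
[ 0.51208134 -0.98690846  0.71535625]
```

View pics/mid_raw.png

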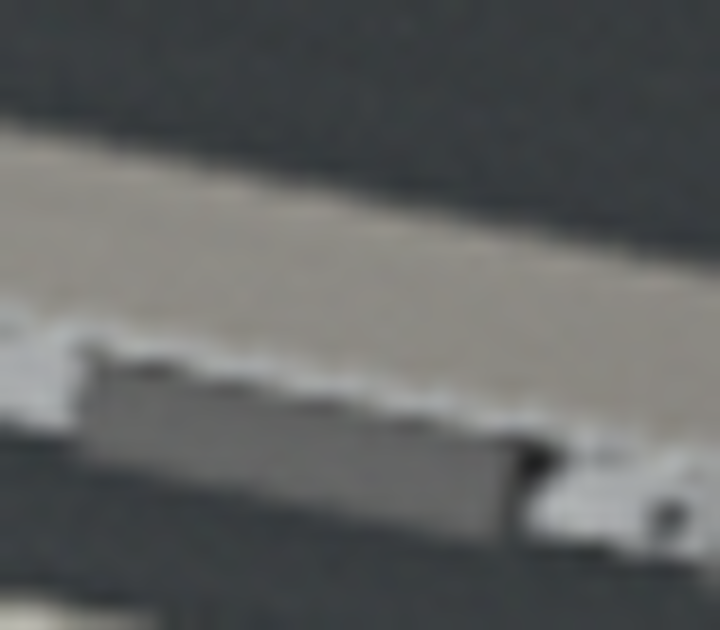

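servo_tool:
  increments:
    - {"hand": 0, "travel": [0, 0, -10], "yaw": -6}
    - {"hand": 0, "travel": [0, 0, -10], "yaw": -6.3}
    - {"hand": 0, "travel": [-12, -16, -5], "yaw": 0}
    - {"hand": 0, "travel": [-23, -32, 0], "yaw": 0}
    - {"hand": 0, "travel": [-23, -32, 0], "yaw": 0}
    - {"hand": 0, "travel": [-23, -32, 0], "yaw": 0}
    - {"hand": 0, "travel": [-23, -32, 0], "yaw": 0}
    - {"hand": 0, "travel": [-23, -32, 0], "yaw": 0}
    - {"hand": 0, "travel": [-23, -32, 0], "yaw": 0}
    - {"hand": 0, "travel": [-23, -32, 0], "yaw": 0}
    - {"hand": 0, "travel": [-23, -32, 0], "yaw": 0}
    - {"hand": 0, "travel": [-23, -32, 0], "yaw": 0}
    - {"hand": 0, "travel": [-23, -32, 0], "yaw": 0}
    - {"hand": 0, "travel": [-16, -36, 0], "yaw": 0}

```text
t: 1.5
tcp_pos: [0.4071, 0.2096, 0.2562]
tool_rot: [0.035, 0.999, -0.0, 0.0]
force: [0.4, -1.1, 0.2]
finger_gap: 1.006
```

servo_tool:
  increments:
    - {"hand": 0, "travel": [-5, -20, 0], "yaw": 0}
    - {"hand": 0, "travel": [-11, -39, 0], "yaw": 0}
    - {"hand": 0, "travel": [-11, -39, 0], "yaw": 0}
    - {"hand": 0, "travel": [-11, -39, 0], "yaw": 0}
    - {"hand": 0, "travel": [-11, -39, 0], "yaw": 0}
    - {"hand": 0, "travel": [-11, -39, 0], "yaw": 0}
    - {"hand": 0, "travel": [-11, -39, 0], "yaw": 0}
    - {"hand": 0, "travel": [-11, -39, 0], "yaw": 0}
    - {"hand": 0, "travel": [-11, -39, 0], "yaw": 0}
    - {"hand": 0, "travel": [-11, -39, 0], "yaw": 0}
    - {"hand": 0, "travel": [-11, -39, 0], "yaw": 0}
    - {"hand": 0, "travel": [-11, -39, 0], "yaw": 0}
    - {"hand": 0, "travel": [-9, -29, 25], "yaw": 0}
    - {"hand": 0, "travel": [0, 0, 25], "yaw": 0}
    - {"hand": 0, "travel": [0, 0, 15], "yaw": 0}
    - {"hand": 0, "travel": [0, 0, 0], "yaw": 0}

```text
t: 3.1
tcp_pos: [0.506, -0.2735, 0.1885]
tool_rot: [0.035, 0.999, 0.002, -0.003]
force: [-0.5, 0.1, 0.0]
finger_gap: 0.999
```

```bash
python3 - <<'E'
from station import manip
import cv2,pickle
for n in("side","top"):
    s=manip.snapshot(n); pickle.dump(s,open(f"{n}1.pkl","wb"))
a=pickle.load(open("side1.pkl","rb"))["pixels"];b=pickle.load(open("top1.pkl","rb"))["pixels"]
A=cv2.resize(a[200:320,230:360],None,fx=3.5,fy=3.5,interpolation=2);B=cv2.resize(b[140:260,350:450],None,fx=3.5,fy=3.5,interpolation=2)
cv2.imwrite("pics/g1.png",cv2.hconcat([A[:,:440],B[:,:350]]))
st=manip.sense();print(st["tcp_pos"],st["tool_rot"],st["force"],st["ft_torque"])
E
```

```text
[ 0.50808698 -0.27425424  0.19124995] [ 3.42219527e-02  9.99414116e-01  2.16975436e-04 -4.84599178e-04] [-0.06330623  0.18170626  0.51469323] [-0.01350696  0.03396836  0.03787963]
```

View pics/g1.png

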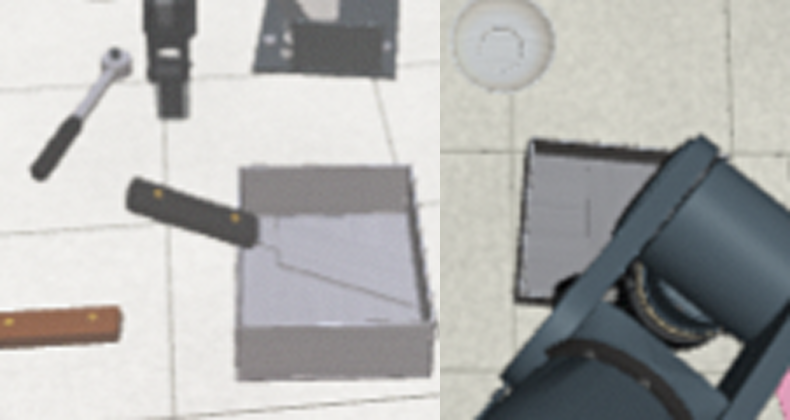

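servo_tool:
  increments:
    - {"hand": 0, "travel": [-2, -2, 25], "yaw": 0}
    - {"hand": 0, "travel": [0, 0, 35], "yaw": 0}
    - {"hand": 0, "travel": [0, 0, 35], "yaw": 0}
    - {"hand": 0, "travel": [0, 0, 25], "yaw": 0}
    - {"hand": 0, "travel": [0, 0, 11], "yaw": 0}
    - {"hand": 0, "travel": [0, 0, 0], "yaw": 0}
    - {"hand": 0.4, "travel": [0, 0, 0], "yaw": 0}
    - {"hand": 0.6, "travel": [0, 0, 0], "yaw": 0}
    - {"hand": 1, "travel": [0, 0, 0], "yaw": 0}
    - {"hand": 1, "travel": [0, 0, 0], "yaw": 0}
    - {"hand": 1, "travel": [0, 0, 0], "yaw": 0}
    - {"hand": 1, "travel": [0, 0, 0], "yaw": 0}
    - {"hand": 1, "travel": [0, 0, 0], "yaw": 0}
    - {"hand": 1, "travel": [0, 0, 0], "yaw": 0}
  newtons: 20

```text
t: 4.6
tcp_pos: [0.5112, -0.2766, 0.0609]
tool_rot: [0.034, 0.999, -0.0, 0.001]
force: [0.7, 0.2, 5.5]
finger_gap: 0.299
```

```bash
cat > look.py <<'E'
import sys
from station import manip
import cv2,pickle
def look(tag,name="side",box=(230,200,360,320),k=5,both=False):
    s=manip.snapshot(name); pickle.dump(s,open(f"{name}{tag}.pkl","wb"))
    x0,y0,x1,y1=box
    cv2.imwrite(f"pics/{name}{tag}.png",cv2.resize(s["pixels"][y0:y1,x0:x1],None,fx=k,fy=k,interpolation=2))
    st=manip.sense();print(st["t"],st["tcp_pos"].round(4),st["tool_rot"].round(4),st["force"].round(2),st["ft_torque"].round(3),st["finger_gap"])
E
python3 -c "
from look import *
look('2')"
```

```text
4.65 [ 0.5112 -0.2766  0.0609] [ 3.360e-02  9.994e-01 -4.000e-04  6.000e-04] [-0.5   0.24  5.02] [ 0.053 -0.158  0.009] 0.3024523068021181
```

View pics/side2.png

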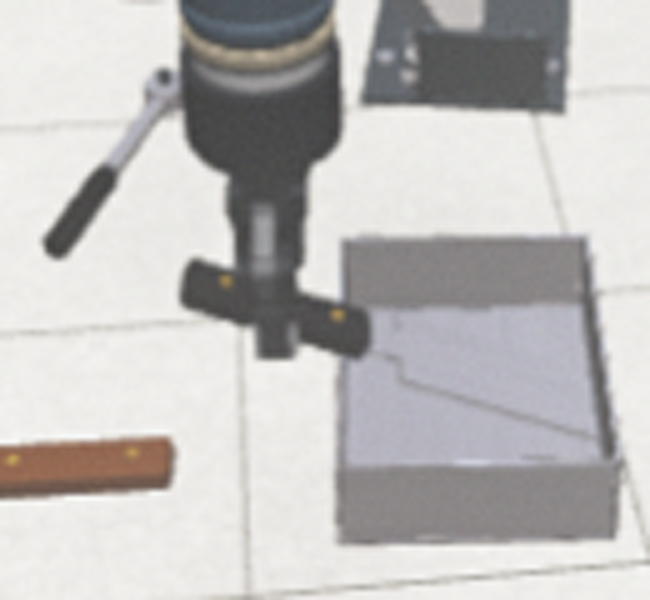

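servo_tool:
  increments:
    - {"hand": 1, "travel": [0, 0, -5], "yaw": 0}
    - {"hand": 1, "travel": [0, 0, -10], "yaw": 0}
    - {"hand": 1, "travel": [0, 0, -15], "yaw": 0}
    - {"hand": 1, "travel": [0, 0, -20], "yaw": 0}
    - {"hand": 1, "travel": [0, 0, -25], "yaw": 0}
    - {"hand": 1, "travel": [0, 0, -25], "yaw": 0}
    - {"hand": 1, "travel": [0, 0, -20], "yaw": 0}
    - {"hand": 1, "travel": [0, 0, -15], "yaw": 0}
    - {"hand": 1, "travel": [0, 0, 0], "yaw": 0}

```text
t: 5.55
tcp_pos: [0.5114, -0.2768, 0.1975]
tool_rot: [0.033, 0.999, -0.001, 0.001]
force: [0.1, -1.1, -1.9]
finger_gap: 0.299
```

```bash
python3 -c "
from look import *
look('3',box=(230,170,370,310))"
```

```text
5.6 [ 0.5107 -0.2762  0.1961] [ 3.350e-02  9.994e-01 -4.000e-04  4.000e-04] [ 0.28  0.16 -3.09] [0.036 0.172 0.023] 0.3022219402598399
```

View pics/side3.png

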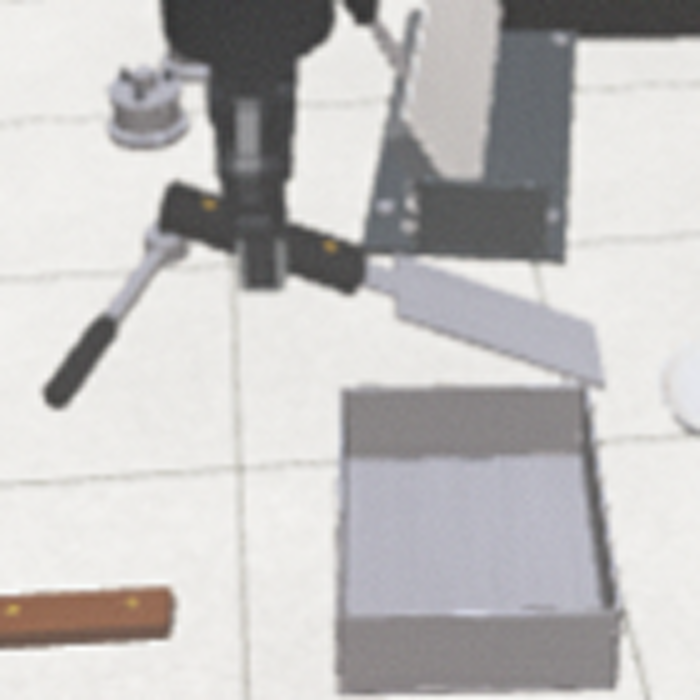

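```bash
cat >> h.py <<'E'
def scr(g,pitch,yaw,P):
    c,s=np.cos(yaw),np.sin(yaw);cp,sp=np.cos(pitch),np.sin(pitch)
    x=np.array([c*cp,s*cp,-sp]);y=np.array([-s,c,0]);z=np.cross(x,y)
    return np.asarray(P)@np.array([x,y,z])+g
def toolyaw(q): # scraper yaw from tool quaternion
    from scipy.spatial.transform import Rotation as Ro
    m=Ro.from_quat(q).as_matrix(); return np.arctan2(-m[1,0],-m[0,0])
E
python3 - <<'E'
from h import *
S=load("side3")
P=np.array([[-.03,0,.008],[.03,0,.008],[.177,-.025,0],[.177,.025,0]])
px=np.array([[209,205],[330,247],[603,385],[588,322]])/5+[230,170]-.4
tcp=np.array([.5107,-.2762,.1961]); yaw=toolyaw([ 3.350e-02 , 9.994e-01,-4.000e-04 , 4.000e-04]);print(np.degrees(yaw))
f=lambda v:np.r_[(proj(S,scr(tcp+[v[0],v[3],v[1]],v[2],yaw,P))-px).ravel(),v[3]/.002]
r=least_squares(f,[0,.019,.45,0]);print(r.x.round(4),np.degrees(r.x[2]),r.fun.round(2))
print("tip",scr(tcp+[r.x[0],r.x[3],r.x[1]],r.x[2],yaw,[.177,0,0]))
p=np.load("rail.npy");print(p,"slot mouth center",r2w(p,[[-.003,.0085,.06],[0,.0085,.072],[0,.0085,.08]]))
E
```

```text
-3.839665949173727
[-1.80e-03  1.76e-02  4.35e-01  4.00e-04] 24.922431741250662 [-0.38 -0.25 -0.51 -0.25  0.17  0.49  0.81  0.17  0.22]
tip [ 0.66905536 -0.2865184   0.13915836]
[ 0.67117095  0.14181666 -0.20224691] slot mouth center [[0.6409447  0.15669141 0.08446152]
 [0.63761211 0.15737476 0.09635383]
 [0.63369364 0.15817825 0.10328203]]
```

servo_tool:
  increments:
    - {"hand": 1, "travel": [0, 0, -15], "yaw": 2}
    - {"hand": 1, "travel": [0, 0, -30], "yaw": 3}
    - {"hand": 1, "travel": [0, 0, -30], "yaw": 2.7}
    - {"hand": 1, "travel": [0, 5, -30], "yaw": 0}
    - {"hand": 1, "travel": [6, 20, -20], "yaw": 0}
    - {"hand": 1, "travel": [12, 37, 0], "yaw": 0}
    - {"hand": 1, "travel": [12, 37, 0], "yaw": 0}
    - {"hand": 1, "travel": [12, 37, 0], "yaw": 0}
    - {"hand": 1, "travel": [12, 37, 0], "yaw": 0}
    - {"hand": 1, "travel": [12, 37, 0], "yaw": 0}
    - {"hand": 1, "travel": [12, 37, 0], "yaw": 0}
    - {"hand": 1, "travel": [12, 37, 0], "yaw": 0}
    - {"hand": 1, "travel": [12, 37, 0], "yaw": 0}
    - {"hand": 1, "travel": [12, 37, 0], "yaw": 0}
    - {"hand": 1, "travel": [12, 37, 0], "yaw": 0}
    - {"hand": 1, "travel": [12, 30, 0], "yaw": 0}
    - {"hand": 1, "travel": [8, 17, 0], "yaw": 0}
    - {"hand": 1, "travel": [0, 8, 0], "yaw": 0}
    - {"hand": 1, "travel": [0, 0, 0], "yaw": 0}
    - {"hand": 1, "travel": [0, 0, 0], "yaw": 0}
  newtons: 30

```text
t: 7.6
tcp_pos: [0.4578, 0.1931, 0.3196]
tool_rot: [0.101, 0.995, -0.001, -0.001]
force: [-0.2, 0.6, -2.7]
finger_gap: 0.301
```

```bash
python3 -c "
from look import *
look('4',box=(250,70,380,230));look('4','top',box=(180,110,330,260))"
```

```text
7.65 [0.4579 0.1929 0.3198] [ 1.012e-01  9.949e-01 -4.000e-04 -5.000e-04] [-0.07  0.08 -2.08] [0.05  0.133 0.048] 0.3012500396447556
7.7 [0.4579 0.1928 0.32  ] [ 1.013e-01  9.949e-01 -3.000e-04 -3.000e-04] [ 0.17 -0.79 -1.6 ] [ 0.091  0.163 -0.022] 0.2961673597747157
```

View pics/side4.png

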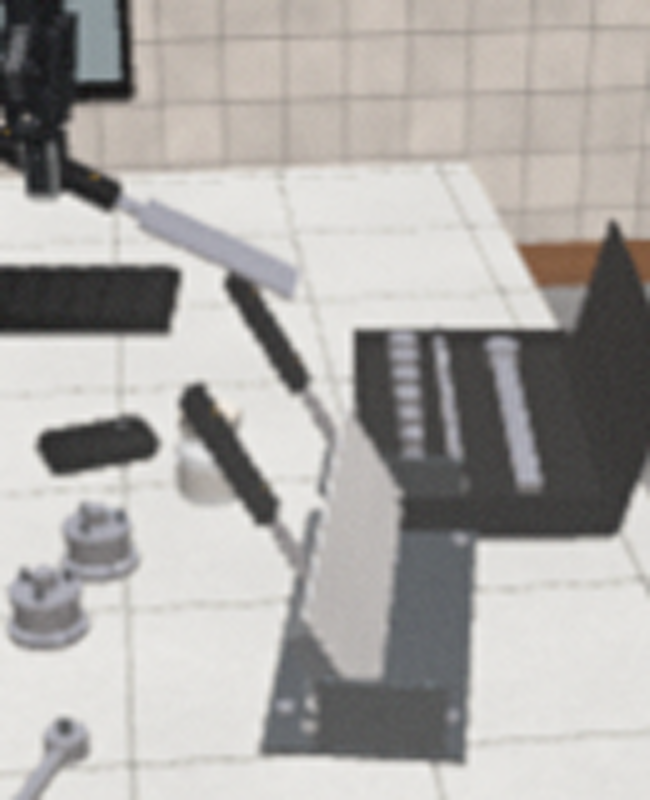

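View pics/top4.png

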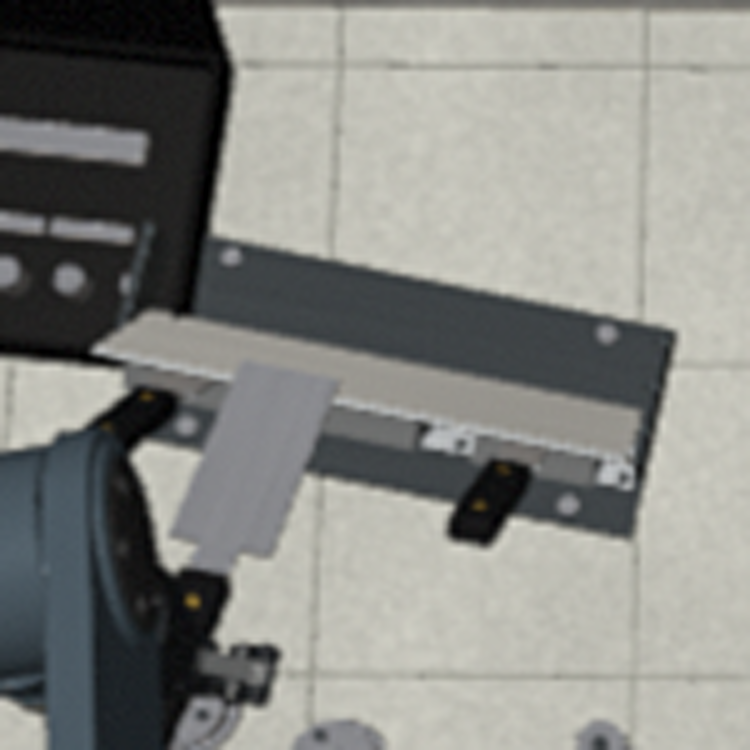

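```bash
python3 - <<'E'
from h import *
S,T=load("side4"),load("top4")
tcp=np.array([.4579,.1929,.3199]);yaw=toolyaw([.1012,.9949,-3e-4,-4e-4]);print(np.degrees(yaw))
f=np.array([np.cos(yaw),np.sin(yaw),0])
P=np.array([[.177,.025,0],[.177,-.025,0],[.067,.025,0],[.067,-.025,0],[.03,0,.008]])
pt=np.array([[240,362],[340,383],[172,538],[273,558],[193,600]])/5+[180,110]-.4
ps=np.array([[298,268],[293,298],[152,198],[137,217],[95,177]])/5+[250,70]-.4
def g(v):
    c=tcp+f*v[0]+np.array([-f[1],f[0],0])*v[3]+[0,0,v[1]]
    Q=scr(c,v[2],yaw+v[4],P); return np.r_[(proj(T,Q)-pt).ravel(),(proj(S,Q)-ps).ravel()]
r=least_squares(g,[-.0018,.0176,.435,0,0]);print(r.x.round(4),np.degrees(r.x[2]),np.degrees(r.x[4]));print(r.fun.round(1))
print(g([-.0018,.0176,.435,0,0]).round(1))
E
```

```text
-11.616173165275473
[-0.0006  0.019   0.4527 -0.0034  0.0173] 25.939493591679256 0.9886888057281016
[ 0.4  0.1 -0.2 -0.3 -0.4 -0.1 -0.  -0.1  0.3  0.4  0.5  0.3  0.1 -0.
 -0.5 -0.4 -0.   1.   0.  -0.9]
[ 0.  -0.3 -0.6 -0.4 -1.4 -0.2 -1.1  0.2 -1.   0.7  0.7 -0.2  0.  -0.5
 -0.5 -0.5 -0.3  0.9 -0.1 -0.9]
```

servo_tool:
  increments:
    - {"hand": 1, "travel": [-2, 0.5, 15], "yaw": 0}
    - {"hand": 1, "travel": [-2, 0.5, 30], "yaw": 0}
    - {"hand": 1, "travel": [0, 0, 35], "yaw": 0}
    - {"hand": 1, "travel": [0, 0, 35], "yaw": 0}
    - {"hand": 1, "travel": [0, 0, 30], "yaw": 0}
    - {"hand": 1, "travel": [0, 0, 14], "yaw": 0}
    - {"hand": 1, "travel": [0, 0, 8], "yaw": 0}
    - {"hand": 1, "travel": [0, 0, 0], "yaw": 0}
    - {"hand": 1, "travel": [0, 0, 0], "yaw": 0}
  newtons: 20

```text
t: 8.6
tcp_pos: [0.4628, 0.1938, 0.154]
tool_rot: [0.101, 0.995, 0.0, 0.001]
force: [0.2, 1.1, -2.4]
finger_gap: 0.295
```

```bash
python3 -c "
from look import *
look('5',box=(250,70,380,230));look('5','top',box=(180,130,330,260))"
```

```text
8.65 [0.463  0.1939 0.1543] [1.008e-01 9.949e-01 3.000e-04 1.200e-03] [ 0.35 -0.22 -2.14] [ 0.048  0.124 -0.014] 0.2992243441634536
8.7 [0.4629 0.1941 0.1544] [1.007e-01 9.949e-01 3.000e-04 1.300e-03] [-0.02 -0.1  -1.22] [0.029 0.138 0.032] 0.2921459926292585
```

View pics/side5.png

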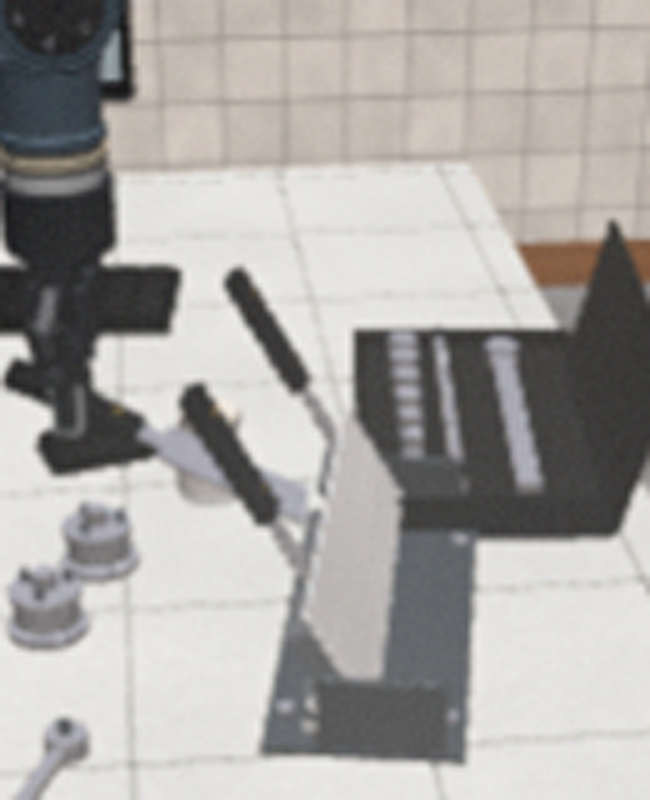

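View pics/top5.png

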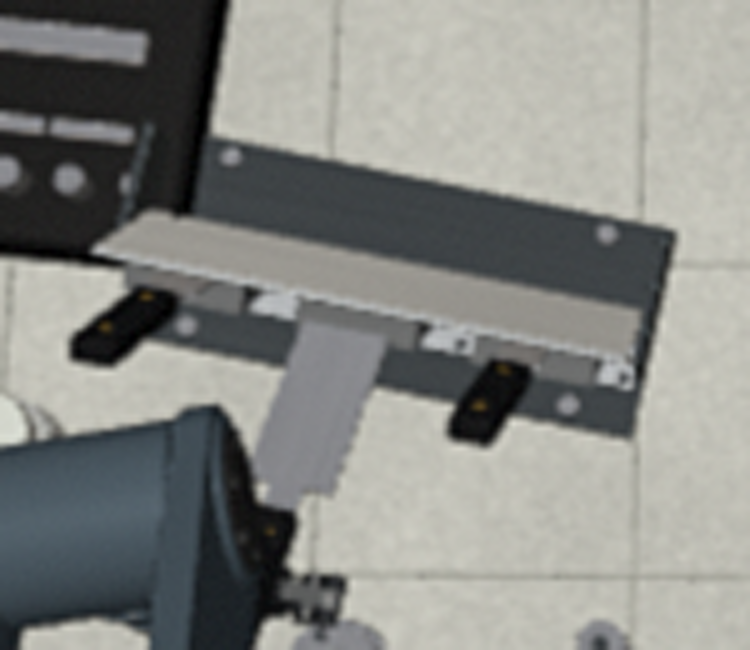

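```bash
python3 - <<'E'
from h import *
T=load("top5")
x0,y0,x1,y1=232,182,272,216;k=19
cv2.imwrite("pics/top5z.png",cv2.resize(T["pixels"][y0:y1,x0:x1],None,fx=k,fy=k,interpolation=2))
E
```

```text
(no output)
```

View pics/top5z.png

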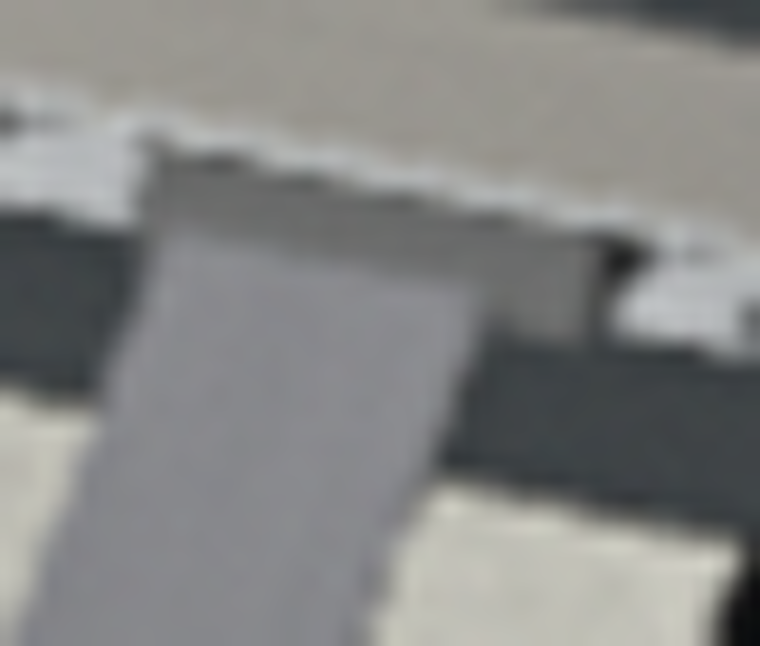

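```bash
python3 - <<'E'
from h import *
T=load("top5");p=np.load("rail.npy");R,o=railT(*p)
def unp(px,z):
    return least_squares(lambda v:proj(T,[v[0],v[1],z])[0]-px,[.6,.15]).x
def rail(px,z,name):
    w=np.r_[unp((np.array(px)/19)+[232,182]-.47,z),z]; print(name,w.round(4),((w-o)@R*1000).round(1))
rail((155,232),.0965,"tipL");rail((482,285),.0965,"tipR")
rail((148,185),.081,"hL");rail((595,290),.081,"hR")
rail((140,225),.074,"hL2");rail((585,335),.074,"hR2")
rail((150,135),.1033,"edge");rail((640,225),.1033,"edge")
E
```

```text
tipL [0.6243 0.1879 0.0965] [-16.5  35.7  81.7]
tipR [0.6166 0.1381 0.0965] [-14.4 -14.6  80.5]
hL [0.635  0.1925 0.081 ] [-16.   42.4  63.5]
hR [0.6193 0.1233 0.081 ] [-17.3 -28.5  64.3]
hL2 [0.6303 0.1949 0.074 ] [-23.9  43.7  60. ]
hR2 [0.6137 0.1257 0.074 ] [-26.  -27.4  61.2]
edge [0.6378 0.1879 0.1033] [-1.7 38.5 81. ]
edge [0.6246 0.1135 0.1033] [  0.1 -37.   80. ]
```

servo_tool:
  increments:
    - {"hand": 1, "travel": [-2, 0.5, 0], "yaw": 0.7}
    - {"hand": 1, "travel": [-4, 0.5, 0], "yaw": 0.8}
    - {"hand": 1, "travel": [-4, 0, 0], "yaw": 0}
    - {"hand": 1, "travel": [-2, 0, 0], "yaw": 0}
    - {"hand": 1, "travel": [-1, 0, 0], "yaw": 0}
    - {"hand": 1, "travel": [-1, 0, 0], "yaw": 0}
    - {"hand": 1, "travel": [0, 0, 0], "yaw": 0}
    - {"hand": 1, "travel": [0, 0, 0], "yaw": 0}

```text
t: 9.5
tcp_pos: [0.4756, 0.1919, 0.1532]
tool_rot: [0.114, 0.994, -0.0, -0.0]
force: [0.7, -1.1, -2.2]
finger_gap: 0.302
```

servo_tool:
  increments:
    - {"hand": 1, "travel": [-1, 0, 0], "yaw": 0}
    - {"hand": 1, "travel": [-1, 0, 0], "yaw": 0}
    - {"hand": 1, "travel": [0, 0, 0], "yaw": 0}

```text
t: 9.8
tcp_pos: [0.4779, 0.1915, 0.1533]
tool_rot: [0.114, 0.994, 0.0, 0.0]
force: [1.3, 0.4, -2.4]
finger_gap: 0.303
```

servo_tool:
  increments:
    - {"hand": 1, "travel": [-1, 0, 0], "yaw": 0}
    - {"hand": 1, "travel": [-1, 0, 0], "yaw": 0}
    - {"hand": 1, "travel": [0, 0, 0], "yaw": 0}

```text
t: 10.1
tcp_pos: [0.4793, 0.1911, 0.1532]
tool_rot: [0.114, 0.994, -0.0, -0.001]
force: [0.3, 0.3, -2.3]
finger_gap: 0.297
```

servo_tool:
  increments:
    - {"hand": 1, "travel": [-1, 0, 0], "yaw": 0}
    - {"hand": 1, "travel": [-1, 0, 0], "yaw": 0}
    - {"hand": 1, "travel": [0, 0, 0], "yaw": 0}

```text
t: 10.4
tcp_pos: [0.4807, 0.1906, 0.153]
tool_rot: [0.114, 0.994, -0.0, -0.001]
force: [-2.0, 0.2, -3.0]
finger_gap: 0.302
```

servo_tool:
  increments:
    - {"hand": 1, "travel": [-1, 0, 0], "yaw": 0}
    - {"hand": 1, "travel": [-1, 0, 0], "yaw": 0}
    - {"hand": 1, "travel": [0, 0, 0], "yaw": 0}

```text
t: 10.7
tcp_pos: [0.4837, 0.1901, 0.1533]
tool_rot: [0.114, 0.994, -0.0, 0.0]
force: [-1.3, 0.5, -3.0]
finger_gap: 0.298
```

```bash
python3 -c "
from look import *
look('6',box=(250,110,360,200),k=7);look('6','top',box=(215,160,305,245),k=7)"
```

```text
10.75 [0.4837 0.1901 0.1533] [ 1.137e-01  9.935e-01 -0.000e+00  1.000e-04] [-1.97 -0.34 -2.45] [ 0.079  0.586 -0.014] 0.30083927964534984
10.8 [0.4837 0.1901 0.1533] [ 1.136e-01  9.935e-01 -0.000e+00  1.000e-04] [-1.95  0.08 -2.37] [0.106 0.624 0.023] 0.3005013824534492
```

View pics/side6.png

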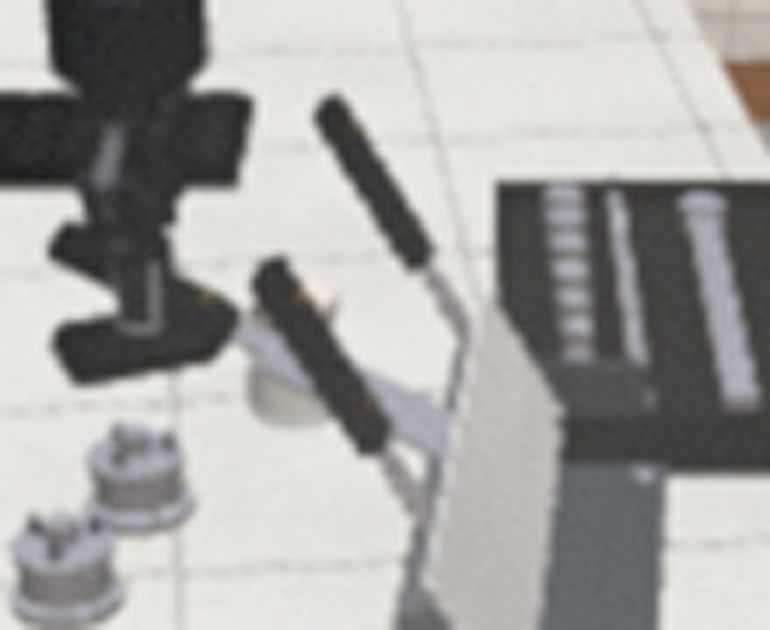

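View pics/top6.png

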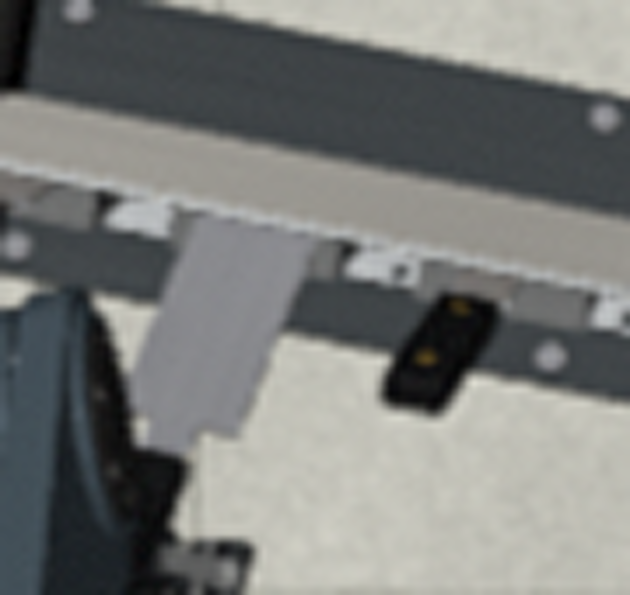

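servo_tool:
  increments:
    - {"hand": 1, "travel": [-3, 0, -5], "yaw": 0}
    - {"hand": 1, "travel": [-3, 0, -5], "yaw": 0}
    - {"hand": 1, "travel": [-3, 0, -5], "yaw": 0}
    - {"hand": 1, "travel": [-3.5, 0, -5], "yaw": 0}
    - {"hand": 1, "travel": [-3.5, 0, -5], "yaw": 0}
    - {"hand": 1, "travel": [-3.5, 0, -5], "yaw": 0}
    - {"hand": 1, "travel": [0, 0, 0], "yaw": 0}

```text
t: 11.5
tcp_pos: [0.504, 0.1857, 0.1843]
tool_rot: [0.114, 0.994, 0.0, 0.001]
force: [-1.2, -0.7, -2.5]
finger_gap: 0.299
```

```bash
python3 -c "
from look import *
look('7',box=(250,110,360,200),k=7);look('7','top',box=(215,160,305,245),k=7)"
```

```text
11.55 [0.5038 0.1857 0.1839] [1.137e-01 9.935e-01 3.000e-04 1.400e-03] [-0.09 -0.75 -2.34] [ 0.008  0.103 -0.037] 0.2971549539458154
11.6 [0.5036 0.1858 0.1837] [1.136e-01 9.935e-01 2.000e-04 1.300e-03] [ 0.73 -0.42 -2.42] [ 0.015  0.127 -0.012] 0.2953382484161704
```

View pics/side7.png

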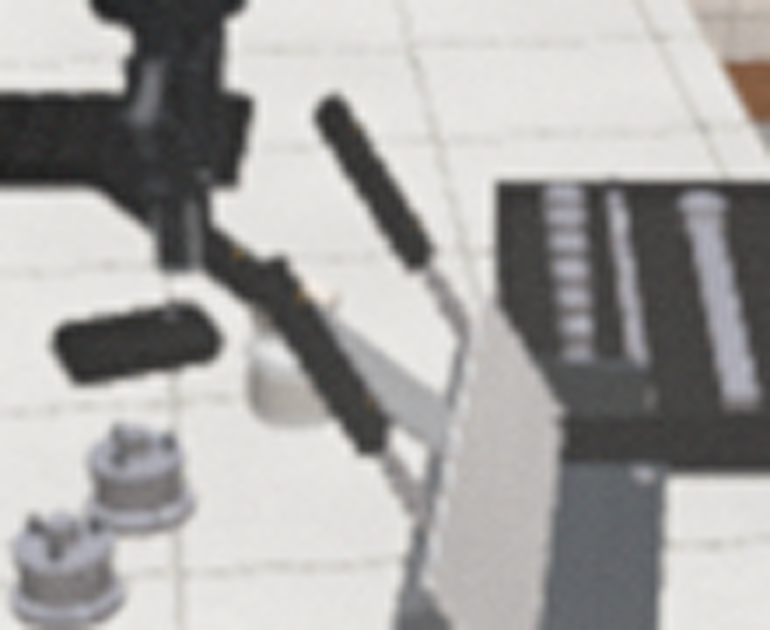

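View pics/top7.png

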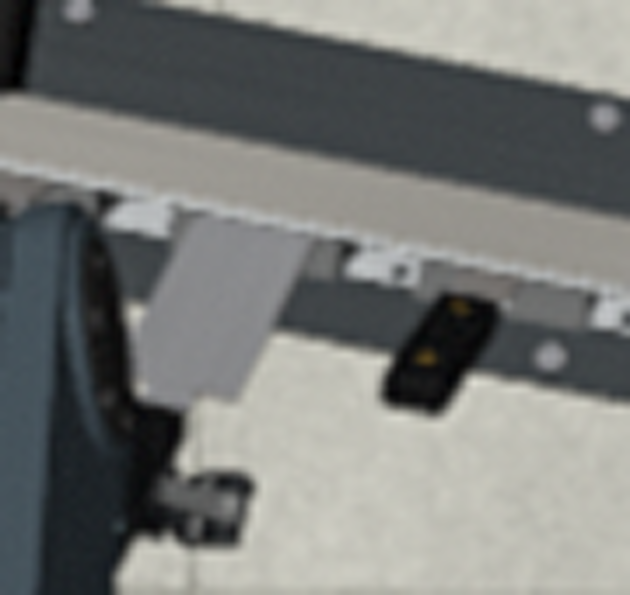

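servo_tool:
  increments:
    - {"hand": 1, "travel": [-5, 0, -4.7], "yaw": 0}
    - {"hand": 1, "travel": [-4.5, 0, -4.7], "yaw": 0}
    - {"hand": 1, "travel": [-4.5, 0, -4.6], "yaw": 0}
    - {"hand": 1, "travel": [-4.5, 0, -4.2], "yaw": 0}
    - {"hand": 1, "travel": [-4.5, 0, -4.2], "yaw": 0}
    - {"hand": 1, "travel": [-4.5, 0, -4.2], "yaw": 0}
    - {"hand": 1, "travel": [-5, 0, -3.7], "yaw": 0}
    - {"hand": 1, "travel": [-5, 0, -3.7], "yaw": 0}
    - {"hand": 1, "travel": [-5, 0, -3.7], "yaw": 0}
    - {"hand": 1, "travel": [0, 0, 0], "yaw": 0}

```text
t: 12.6
tcp_pos: [0.5453, 0.1759, 0.2217]
tool_rot: [0.114, 0.994, 0.0, 0.001]
force: [-1.0, -0.4, -2.0]
finger_gap: 0.299
```

```bash
python3 -c "
from look import *
look('8',box=(250,110,360,200),k=7);look('8','top',box=(215,160,305,245),k=7)"
```

```text
12.65 [0.5451 0.176  0.2215] [1.137e-01 9.935e-01 1.000e-04 1.200e-03] [-0.01 -0.01 -2.39] [ 0.037  0.068 -0.004] 0.3003974834676685
12.7 [0.545  0.1761 0.2214] [1.137e-01 9.935e-01 2.000e-04 1.300e-03] [-0.4   0.57 -2.57] [ 0.036  0.123 -0.021] 0.29974903161193134
```

View pics/side8.png

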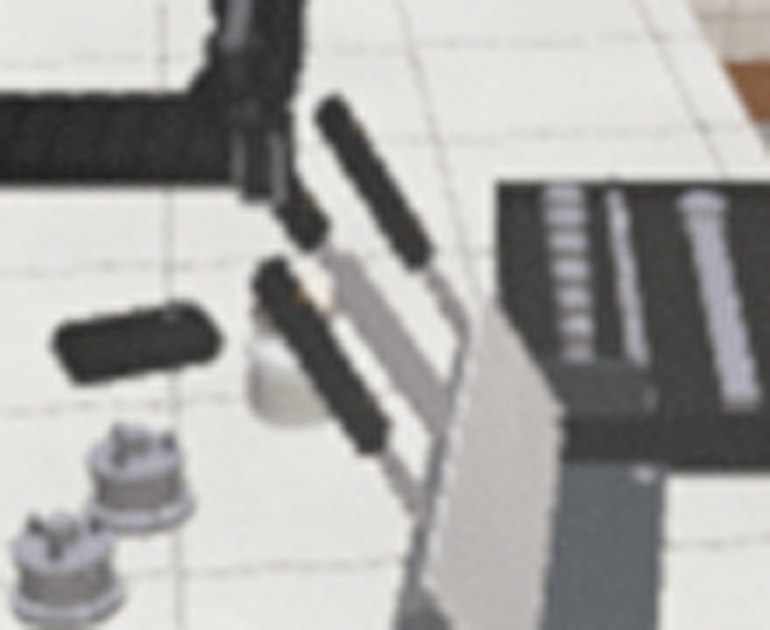

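View pics/top8.png

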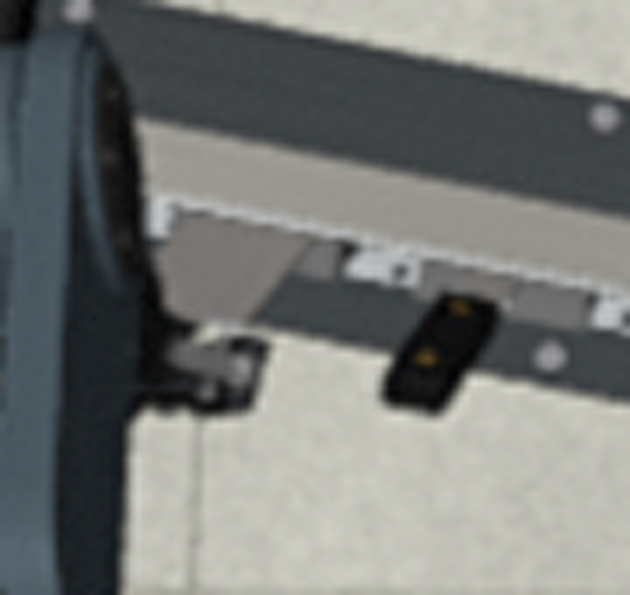

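servo_tool:
  increments:
    - {"hand": 1, "travel": [-2.5, 0, -1.5], "yaw": 0}
    - {"hand": 1, "travel": [-2.5, 0, -1.5], "yaw": 0}
    - {"hand": 1, "travel": [-2, 0, -1], "yaw": 0}
    - {"hand": 1, "travel": [0, 0, 0], "yaw": 0}

```text
t: 13.1
tcp_pos: [0.5506, 0.1746, 0.225]
tool_rot: [0.114, 0.994, -0.0, -0.0]
force: [-1.9, -0.1, -3.1]
finger_gap: 0.302
```

```bash
python3 -c "
from look import *
look('9',box=(270,110,340,180),k=8)"; python3 - <<'E'
from h import *
from scipy.spatial.transform import Rotation
E
```

```text
13.15 [0.5506 0.1746 0.225 ] [ 1.136e-01  9.935e-01 -0.000e+00 -3.000e-04] [-0.89  0.32 -2.21] [0.153 0.574 0.028] 0.2999635260564979
```

View pics/side9.png

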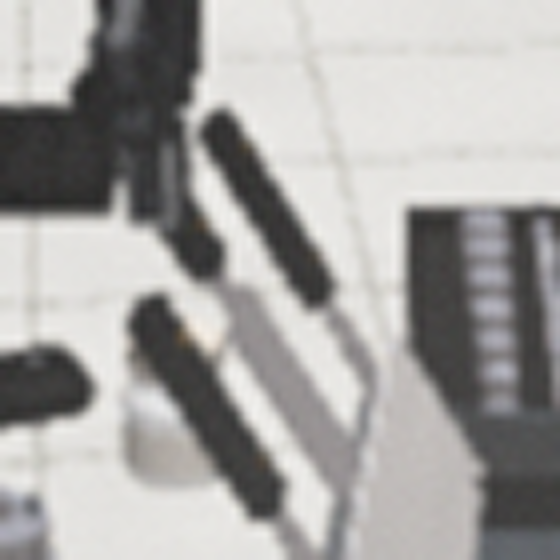

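servo_tool:
  increments:
    - {"hand": 1, "travel": [-2, 0, 1], "yaw": 0}
    - {"hand": 1, "travel": [-2, 0, 1.2], "yaw": 0}
    - {"hand": 1, "travel": [-1.5, 0, 1.4], "yaw": 0}
    - {"hand": 1, "travel": [-1.5, 0, 1.4], "yaw": 0}
    - {"hand": 1, "travel": [0, 0, 0], "yaw": 0}

```text
t: 13.65
tcp_pos: [0.5577, 0.1731, 0.2197]
tool_rot: [0.114, 0.994, 0.0, -0.0]
force: [-2.0, 1.3, -4.1]
finger_gap: 0.292
```

```bash
python3 -c "
from look import *
look('10',box=(270,110,340,180),k=8);look('10','top',box=(215,160,305,245),k=7)"
```

```text
13.7 [0.5577 0.1731 0.2197] [1.136e-01 9.935e-01 2.000e-04 0.000e+00] [-0.26  0.08 -4.51] [0.417 0.633 0.079] 0.2997795848582734
13.75 [0.5577 0.1732 0.2197] [1.136e-01 9.935e-01 2.000e-04 0.000e+00] [-0.88  1.09 -3.94] [0.335 0.586 0.143] 0.29611422274851806
```

View pics/side10.png

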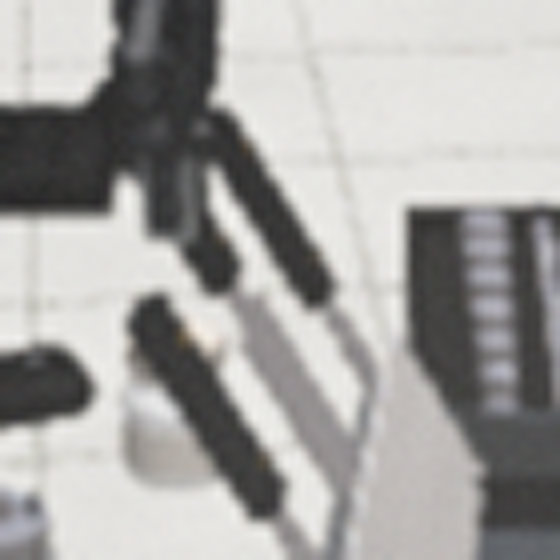

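View pics/top10.png

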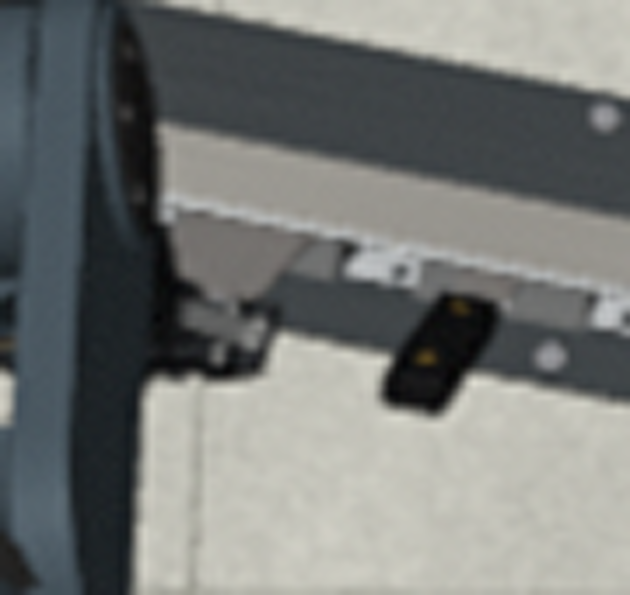

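```bash
cat > gr.py <<'E'
from h import *
import sys
def gr(tcp,v=(-.0006,.019,-.0034),yaw=np.radians(-13)):
    p=np.load("rail.npy");R,o=railT(*p);f=np.array([np.cos(yaw),np.sin(yaw),0]);l=np.array([-f[1],f[0],0])
    return ((np.array(tcp)+f*v[0]+l*v[2]+[0,0,v[1]])-o)@R*1000
if __name__=="__main__": print(gr([float(a) for a in sys.argv[1:4]]).round(1))
E
python3 gr.py .5577 .1731 .2197; python3 gr.py .5506 .1746 .225;python3 gr.py .4807 .1906 .1530
```

```text
[1.000e-01 4.500e+00 2.363e+02]
[ -3.6   4.5 244.6]
[-101.7    6.1  218. ]
```

servo_tool:
  increments:
    - {"hand": 1, "travel": [0, 0, 1.2], "yaw": 0}
    - {"hand": 1, "travel": [-0.2, 0, 1.2], "yaw": 0}
    - {"hand": 1, "travel": [-0.5, 0, 0.9], "yaw": 0}
    - {"hand": 1, "travel": [0, 0, 0], "yaw": 0}

```text
t: 14.15
tcp_pos: [0.5587, 0.1731, 0.2168]
tool_rot: [0.114, 0.994, 0.0, 0.001]
force: [-0.4, 1.6, -2.8]
finger_gap: 0.296
```

servo_tool:
  increments:
    - {"hand": 1, "travel": [-0.5, 0, 0.9], "yaw": 0}
    - {"hand": 1, "travel": [-0.5, 0, 0.9], "yaw": 0}
    - {"hand": 1, "travel": [0, 0, 0], "yaw": 0}

```text
t: 14.45
tcp_pos: [0.5597, 0.1728, 0.215]
tool_rot: [0.114, 0.994, 0.0, 0.0]
force: [0.1, 2.3, -2.8]
finger_gap: 0.297
```

```bash
python3 -c "
from look import *
look('11',box=(270,110,340,180),k=8);look('11','top',box=(215,160,305,245),k=7)"
```

```text
14.5 [0.5597 0.1728 0.215 ] [1.136e-01 9.935e-01 2.000e-04 5.000e-04] [-0.52  1.33 -2.14] [0.678 0.306 0.126] 0.30232690464812395
14.55 [0.5596 0.1728 0.215 ] [1.136e-01 9.935e-01 2.000e-04 5.000e-04] [ 0.49  2.95 -1.69] [0.707 0.295 0.261] 0.2935875202770667
```

View pics/side11.png

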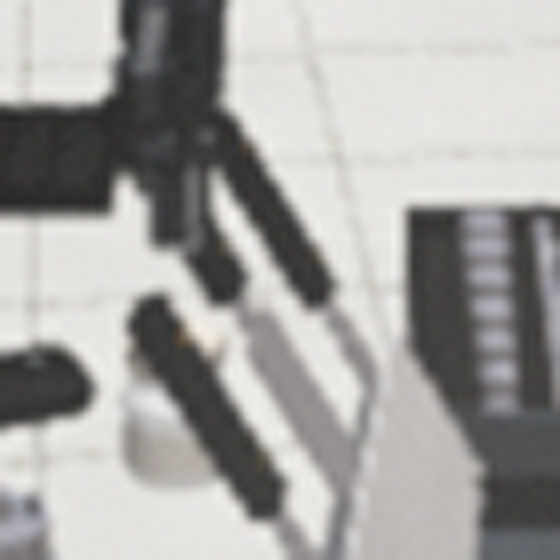

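View pics/top11.png

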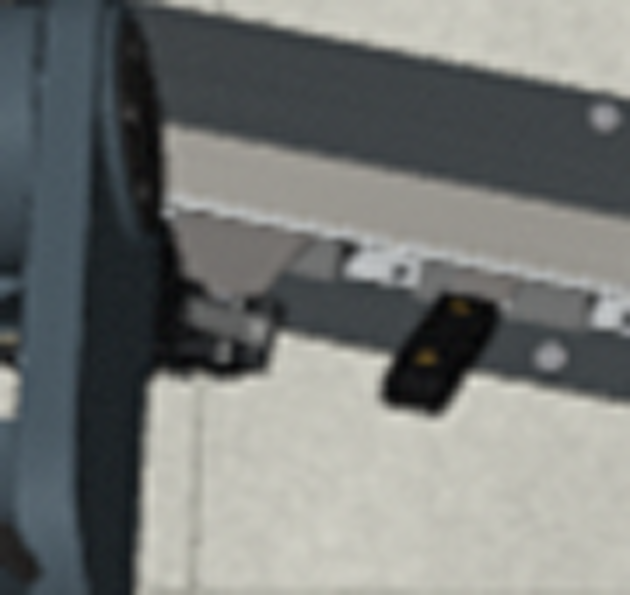

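servo_tool:
  increments:
    - {"hand": 1, "travel": [0, 0.8, 0], "yaw": 0}
    - {"hand": 1, "travel": [0, 0.7, 0], "yaw": 0}
    - {"hand": 1, "travel": [0, 0, 0], "yaw": 0}
    - {"hand": 1, "travel": [0, 0, 0], "yaw": 0}

```text
t: 14.95
tcp_pos: [0.5597, 0.1736, 0.2148]
tool_rot: [0.114, 0.994, -0.001, 0.0]
force: [0.2, -0.8, -2.9]
finger_gap: 0.303
```

```bash
python3 -c "
from station import manip
st=manip.sense();print(st['t'],st['tcp_pos'].round(4),st['force'].round(2),st['ft_torque'].round(3))"
```

```text
14.95 [0.5597 0.1736 0.2148] [ 0.15 -0.77 -2.88] [-0.022  0.225  0.003]
```

servo_tool:
  increments:
    - {"hand": 1, "travel": [-0.5, 0.1, 0.9], "yaw": 0}
    - {"hand": 1, "travel": [-1, 0.1, 1.7], "yaw": 0}
    - {"hand": 1, "travel": [-1, 0.1, 1.7], "yaw": 0}
    - {"hand": 1, "travel": [-1, 0, 1.7], "yaw": 0}
    - {"hand": 1, "travel": [-1, 0, 1.7], "yaw": 0}
    - {"hand": 1, "travel": [-0.5, 0, 0.9], "yaw": 0}
    - {"hand": 1, "travel": [0, 0, 0], "yaw": 0}
  newtons: 30

```text
t: 15.65
tcp_pos: [0.5646, 0.1732, 0.2061]
tool_rot: [0.114, 0.994, -0.0, 0.0]
force: [-0.7, -0.2, -2.2]
finger_gap: 0.298
```

```bash
python3 -c "
from station import manip
st=manip.sense();print(st['t'],st['tcp_pos'].round(4),st['force'].round(2),st['ft_torque'].round(3))
from gr import gr;print(gr(st['tcp_pos']))"
```

```text
15.65 [0.5646 0.1732 0.2061] [-0.67 -0.2  -2.22] [0.001 0.165 0.022]
[ -0.87534203   5.97935064 221.16653698]
```

servo_tool:
  increments:
    - {"hand": 1, "travel": [0, 0, 0], "yaw": 0}
    - {"hand": 1, "travel": [-0.6, 0, 1], "yaw": 0}
    - {"hand": 1, "travel": [-0.6, 0, 1], "yaw": 0}
    - {"hand": 1, "travel": [-0.6, 0, 1], "yaw": 0}
    - {"hand": 1, "travel": [-0.6, 0, 1], "yaw": 0}
    - {"hand": 1, "travel": [-0.6, 0, 1], "yaw": 0}
    - {"hand": 1, "travel": [0, 0, 0], "yaw": 0}
  newtons: 50

```text
t: 16.35
tcp_pos: [0.5675, 0.1726, 0.2011]
tool_rot: [0.114, 0.994, -0.0, -0.0]
force: [-0.5, 0.4, -3.1]
finger_gap: 0.298
```

servo_tool:
  increments:
    - {"hand": 1, "travel": [-0.6, 0, 1], "yaw": 0}
    - {"hand": 1, "travel": [-0.6, 0, 1], "yaw": 0}
    - {"hand": 1, "travel": [0, 0, 0], "yaw": 0}

```text
t: 16.65
tcp_pos: [0.5687, 0.1723, 0.1992]
tool_rot: [0.114, 0.994, -0.0, -0.0]
force: [-0.2, -0.1, -1.7]
finger_gap: 0.297
```

servo_tool:
  increments:
    - {"hand": 1, "travel": [-0.6, 0, 1], "yaw": 0}
    - {"hand": 1, "travel": [-0.6, 0, 1], "yaw": 0}
    - {"hand": 1, "travel": [0, 0, 0], "yaw": 0}

```text
t: 16.95
tcp_pos: [0.5697, 0.172, 0.1974]
tool_rot: [0.114, 0.994, -0.0, -0.0]
force: [-0.8, -0.0, -1.2]
finger_gap: 0.291
```

```bash
cat > s.py <<'E'
from station import manip
st=manip.sense();print(st['t'],st['tcp_pos'].round(4),st['force'].round(2),st['ft_torque'].round(3))
from gr import gr;print(gr(st['tcp_pos']).round(1))
E
python3 s.py
```

```text
16.95 [0.5697 0.172  0.1974] [-0.84 -0.03 -1.24] [0.008 0.343 0.088]
[ -0.7   5.9 211.1]
```

Tip at z≈34: the roller should be starting to yield.

servo_tool:
  increments:
    - {"hand": 1, "travel": [-0.6, 0, 1], "yaw": 0}
    - {"hand": 1, "travel": [-0.6, 0, 1], "yaw": 0}
    - {"hand": 1, "travel": [0, 0, 0], "yaw": 0}

```text
t: 17.25
tcp_pos: [0.5707, 0.1718, 0.1957]
tool_rot: [0.113, 0.994, -0.0, -0.0]
force: [-3.8, 1.3, 4.0]
finger_gap: 0.293
```

servo_tool:
  increments:
    - {"hand": 1, "travel": [-0.6, 0, 1], "yaw": 0}
    - {"hand": 1, "travel": [-0.6, 0, 1], "yaw": 0}
    - {"hand": 1, "travel": [0, 0, 0], "yaw": 0}

```text
t: 17.55
tcp_pos: [0.5722, 0.1715, 0.1929]
tool_rot: [0.113, 0.994, -0.0, 0.0]
force: [-2.6, -0.5, 1.3]
finger_gap: 0.295
```

servo_tool:
  increments:
    - {"hand": 1, "travel": [-0.6, 0, 1], "yaw": 0}
    - {"hand": 1, "travel": [-0.6, 0, 1], "yaw": 0}
    - {"hand": 1, "travel": [0, 0, 0], "yaw": 0}

```text
t: 17.85
tcp_pos: [0.5735, 0.1712, 0.1909]
tool_rot: [0.114, 0.994, 0.0, 0.0]
force: [-1.8, 0.6, -1.5]
finger_gap: 0.296
```

```bash
python3 s.py;python3 -c "
from look import *
look('12',box=(270,110,340,180),k=8)"
```

```text
17.85 [0.5735 0.1712 0.1909] [-1.82  0.58 -1.45] [0.083 0.381 0.279]
[ -0.7   5.8 203.5]
17.9 [0.5735 0.1712 0.1909] [0.1136 0.9935 0.     0.    ] [-0.62  0.85 -0.4 ] [0.029 0.305 0.279] 0.2996446754518113
```

View pics/side12.png

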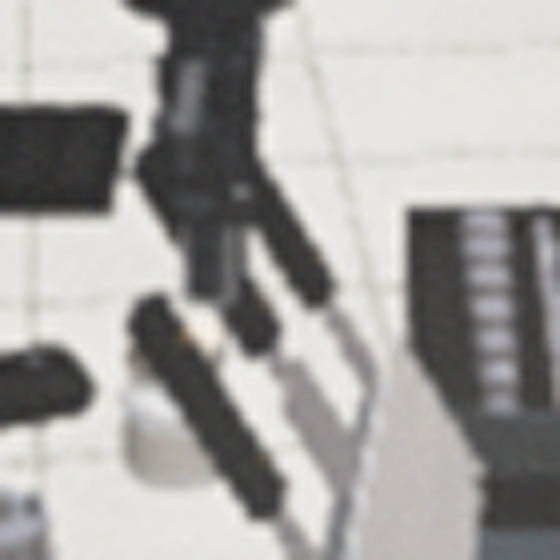

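servo_tool:
  increments:
    - {"hand": 1, "travel": [-0.6, 0, 1], "yaw": 0}
    - {"hand": 1, "travel": [-0.7, 0, 1.2], "yaw": 0}
    - {"hand": 1, "travel": [-0.7, 0, 1.2], "yaw": 0}
    - {"hand": 1, "travel": [-0.7, 0, 1.2], "yaw": 0}
    - {"hand": 1, "travel": [-0.7, 0, 1.2], "yaw": 0}
    - {"hand": 1, "travel": [-0.7, 0, 1.2], "yaw": 0}
    - {"hand": 1, "travel": [-0.7, 0, 1.2], "yaw": 0}
    - {"hand": 1, "travel": [-0.6, 0, 1], "yaw": 0}
    - {"hand": 1, "travel": [0, 0, 0], "yaw": 0}

```text
t: 18.8
tcp_pos: [0.5787, 0.1701, 0.1819]
tool_rot: [0.114, 0.994, 0.0, 0.0]
force: [-1.3, 0.6, -1.1]
finger_gap: 0.297
```

```bash
python3 s.py
```

```text
18.8 [0.5787 0.1701 0.1819] [-1.33  0.62 -1.08] [0.345 0.423 0.359]
[ -0.5   5.7 193. ]
```

servo_tool:
  increments:
    - {"hand": 1, "travel": [-0.5, 0.3, 1], "yaw": 0}
    - {"hand": 1, "travel": [-0.6, 0.3, 1.1], "yaw": 0}
    - {"hand": 1, "travel": [-0.6, 0, 1.1], "yaw": 0}
    - {"hand": 1, "travel": [-0.6, 0, 1.1], "yaw": 0}
    - {"hand": 1, "travel": [-0.6, 0, 1.1], "yaw": 0}
    - {"hand": 1, "travel": [-0.6, 0, 1.1], "yaw": 0}
    - {"hand": 1, "travel": [-0.6, 0, 1.1], "yaw": 0}
    - {"hand": 1, "travel": [-0.6, 0, 1.1], "yaw": 0}
    - {"hand": 1, "travel": [0, 0, 0], "yaw": 0}

```text
t: 19.7
tcp_pos: [0.5835, 0.1695, 0.1732]
tool_rot: [0.114, 0.994, -0.0, 0.0]
force: [-1.4, -0.0, -0.9]
finger_gap: 0.294
```

```bash
python3 s.py
```

```text
19.7 [0.5835 0.1695 0.1732] [-1.4  -0.03 -0.94] [0.019 0.323 0.243]
[ -0.6   6.1 183. ]
```

Tip about z 6. Slow to the floor.

servo_tool:
  increments:
    - {"hand": 1, "travel": [-0.5, 0, 0.9], "yaw": 0}
    - {"hand": 1, "travel": [-0.5, 0, 0.9], "yaw": 0}
    - {"hand": 1, "travel": [-0.5, 0, 0.9], "yaw": 0}
    - {"hand": 1, "travel": [0, 0, 0], "yaw": 0}

```text
t: 20.1
tcp_pos: [0.5849, 0.1692, 0.1706]
tool_rot: [0.114, 0.994, 0.0, 0.0]
force: [-0.3, 1.6, 1.1]
finger_gap: 0.298
```

servo_tool:
  increments:
    - {"hand": 1, "travel": [-0.5, 0, 0.9], "yaw": 0}
    - {"hand": 1, "travel": [-0.5, 0, 0.9], "yaw": 0}
    - {"hand": 1, "travel": [0, 0, 0], "yaw": 0}

```text
t: 20.4
tcp_pos: [0.5858, 0.169, 0.1689]
tool_rot: [0.114, 0.994, 0.0, 0.0]
force: [-1.7, 0.1, 0.5]
finger_gap: 0.298
```

servo_tool:
  increments:
    - {"hand": 1, "travel": [-0.5, 0, 0.9], "yaw": 0}
    - {"hand": 1, "travel": [0, 0, 0], "yaw": 0}

```text
t: 20.6
tcp_pos: [0.5859, 0.169, 0.1689]
tool_rot: [0.114, 0.994, 0.0, -0.0]
force: [-4.7, 0.8, 6.0]
finger_gap: 0.294
```

servo_tool:
  increments:
    - {"hand": 1, "travel": [-0.4, 0, 0.7], "yaw": 0}
    - {"hand": 1, "travel": [0, 0, 0], "yaw": 0}

```text
t: 20.8
tcp_pos: [0.5859, 0.169, 0.1688]
tool_rot: [0.114, 0.994, 0.0, -0.0]
force: [-5.9, 1.6, 10.1]
finger_gap: 0.297
```

```bash
python3 s.py;python3 -c "
from look import *
look('13',box=(270,110,340,180),k=8);look('13','top',box=(215,150,305,245),k=6)"
```

```text
20.8 [0.5859 0.169  0.1688] [-5.93  1.57 10.06] [0.123 0.919 0.171]
[ -0.8   6.1 178. ]
20.85 [0.5859 0.169  0.1688] [ 1.135e-01  9.935e-01  1.000e-04 -4.000e-04] [-5.52  0.61 11.18] [0.067 0.846 0.271] 0.2972555333438133
20.9 [0.5859 0.169  0.1688] [ 1.135e-01  9.935e-01  1.000e-04 -4.000e-04] [-5.67  2.04  9.5 ] [0.043 0.831 0.258] 0.2932753982513984
```

View pics/side13.png

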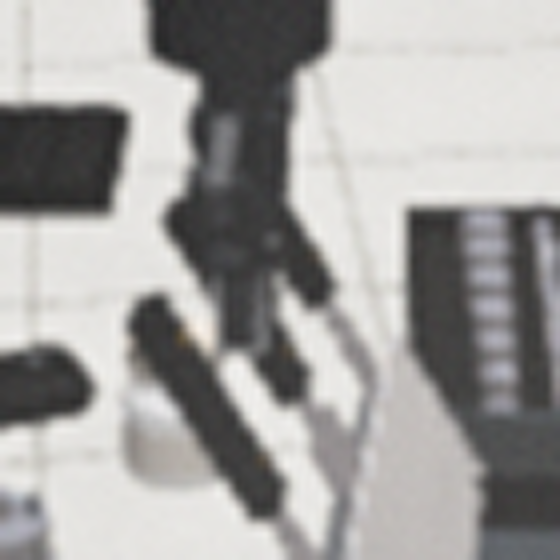

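View pics/top13.png

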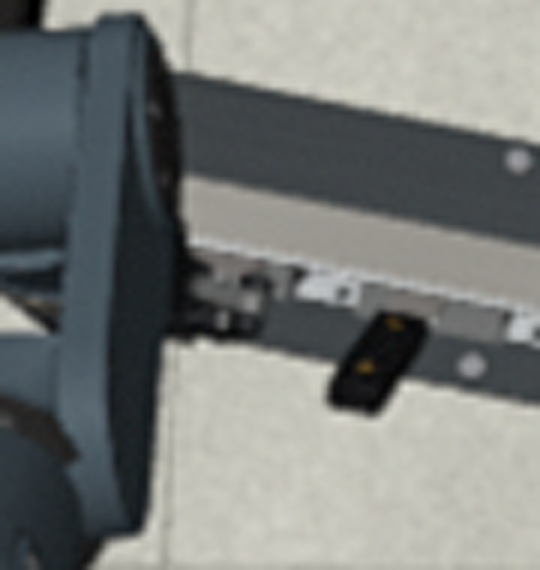

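servo_tool:
  increments:
    - {"hand": 1, "travel": [0.5, 0, -0.9], "yaw": 0}
    - {"hand": 1, "travel": [0, 0, 0], "yaw": 0}
    - {"hand": 0.6, "travel": [0, 0, 0], "yaw": 0}
    - {"hand": 0.5, "travel": [0, 0, 0], "yaw": 0}
    - {"hand": 0.42, "travel": [0, 0, 0], "yaw": 0}
    - {"hand": 0.42, "travel": [0, 0, 0], "yaw": 0}
    - {"hand": 0.42, "travel": [0, 0, 0], "yaw": 0}

```text
t: 21.6
tcp_pos: [0.5862, 0.1688, 0.168]
tool_rot: [0.114, 0.994, -0.0, 0.0]
force: [0.5, -0.2, -0.2]
finger_gap: 0.579
```

```bash
python3 s.py;python3 -c "
from look import *
look('14',box=(270,110,340,180),k=8)"
```

```text
21.6 [0.5862 0.1688 0.168 ] [ 0.46 -0.19 -0.2 ] [-0.007 -0.021  0.022]
[ -0.8   6.  177.2]
21.65 [0.5862 0.1688 0.168 ] [ 0.1137  0.9935 -0.     -0.    ] [-0.56  0.78  0.83] [-0.015  0.015 -0.014] 0.5793619896716092
```

View pics/side14.png

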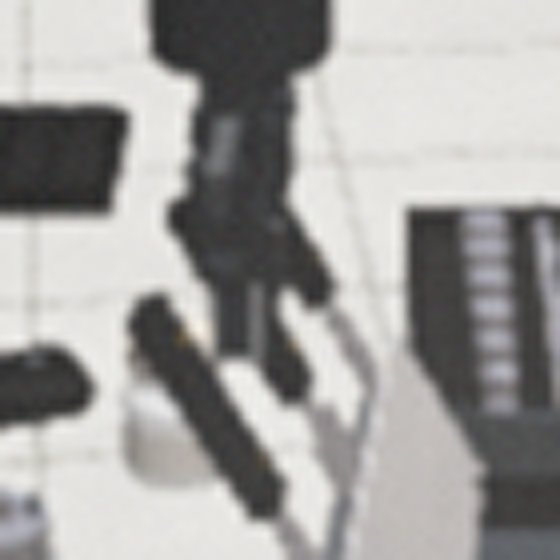

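Released with the tool standing. Withdraw straight up, then back.

servo_tool:
  increments:
    - {"hand": 0.42, "travel": [0, 0, -5], "yaw": 0}
    - {"hand": 0.42, "travel": [0, 0, -10], "yaw": 0}
    - {"hand": 0.42, "travel": [0, 0, -20], "yaw": 0}
    - {"hand": 0.42, "travel": [0, 0, -30], "yaw": 0}
    - {"hand": 0.42, "travel": [0, 0, -30], "yaw": 0}
    - {"hand": 0.42, "travel": [0, 0, -30], "yaw": 0}
    - {"hand": 0.42, "travel": [0, 0, -30], "yaw": 0}
    - {"hand": 0.42, "travel": [20, 0, -20], "yaw": 0}
    - {"hand": 0.42, "travel": [35, 0, 0], "yaw": 0}
    - {"hand": 0.42, "travel": [35, 0, 0], "yaw": 0}
    - {"hand": 0.42, "travel": [30, 0, 0], "yaw": 0}
    - {"hand": 0.42, "travel": [20, 0, 0], "yaw": 0}
    - {"hand": 0.42, "travel": [0, 0, 0], "yaw": 0}
    - {"hand": 0.42, "travel": [0, 0, 0], "yaw": 0}

```text
t: 23.05
tcp_pos: [0.4504, 0.2006, 0.3443]
tool_rot: [0.113, 0.994, 0.0, 0.001]
force: [0.9, -0.1, -0.1]
finger_gap: 0.579
```

```bash
python3 s.py;python3 -c "
from look import *
look('15',box=(270,105,350,225),k=5);look('15','top',box=(185,145,325,225),k=5.5)
look('16',box=(150,80,450,320),k=2.5)"
```

```text
23.05 [0.4504 0.2006 0.3443] [ 0.86 -0.07 -0.09] [-0.016 -0.04   0.018]
[-33.5   9.8 399.6]
23.1 [0.4509 0.2004 0.3441] [1.136e-01 9.935e-01 2.000e-04 1.300e-03] [ 0.23 -0.06  0.16] [ 0.03  -0.049  0.019] 0.5792533134331326
23.15 [0.4511 0.2003 0.3437] [1.138e-01 9.935e-01 2.000e-04 1.000e-03] [0.39 1.   0.49] [-0.056  0.029 -0.029] 0.5830520833758138
23.2 [0.4511 0.2003 0.3435] [1.140e-01 9.935e-01 1.000e-04 6.000e-04] [ 0.49 -0.49  0.71] [0.011 0.021 0.013] 0.5837925822147301
```

View pics/side15.png

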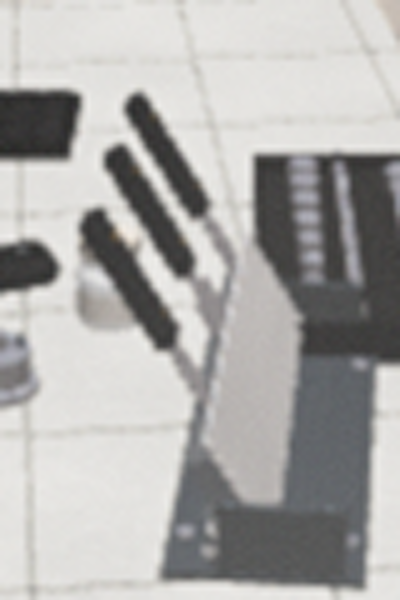

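View pics/top15.png

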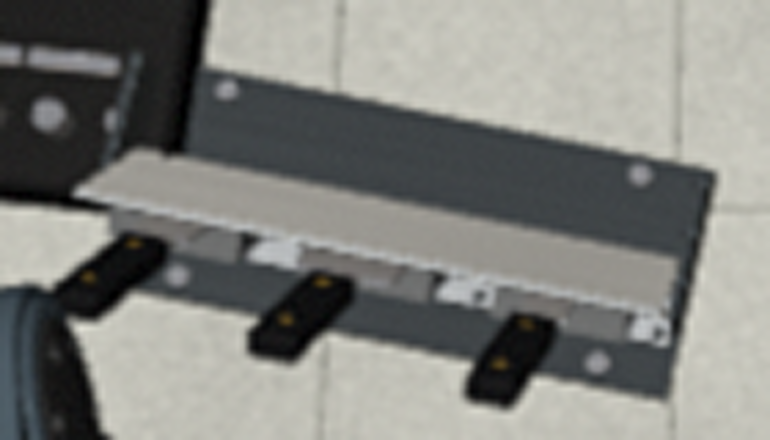

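View pics/side16.png

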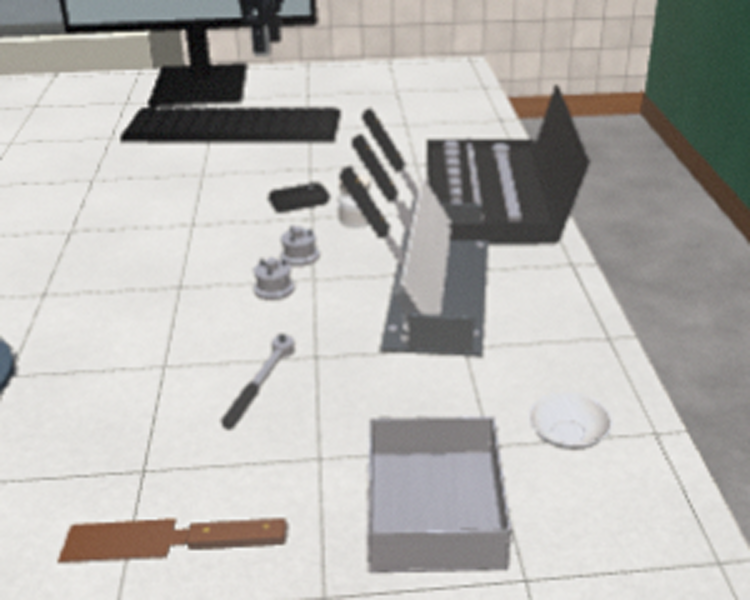

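The three handles line up in both views. In the top crop, the middle tool's front rivet at (322,282) sits about level with the midpoint of its neighbours' rivets, (331,283). The dish is upright and nothing else has moved, so I'm handing in.

```bash
python3 -c "
from station import manip
manip.sign_off()"
```

```text
the job is handed in; nothing more can be done
```

The wide scraper is back in the empty middle holder, blade first and standing on the slot floor. I handed the job in at about 23 s of the 67 s allowed.

- **Method:** I gripped the scraper by its handle at 20 N and lifted it from the dish. I then pressed the blade tip lightly (about 2 N) on the back plate so the tool turned in the grip from 25 to about 60 degrees nose down. From there I slid it into the slot.
- **Feeling in:** A light touch on one slot cheek (2–3 N) showed it was off to one side, so I shifted it 1.5 mm. Passing the roller read about 8 N once the tool's own weight was allowed for.
- **Floor contact:** The motion stopped with the handle's middle at z about 178 mm against 177 expected, and the force built to about 11 N. I eased the load off, opened the fingers and backed straight out.
- **Last checks:** The tool stayed put after release, with its handle in line with its two neighbours in both views. The holder showed no visible shift, the dish is upright and the other items look unmoved. Wrist force was near zero with the gripper clear.
- **Disagreements:** None of my checks failed. My camera estimates of the tool's sideways position and yaw differed by 2–3 mm and 1–2 degrees, which the feeling step corrected.

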